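Dose a portafilter at the grinder

TASK

Lift the portafilter up off its hook on the stand, hang it by its two side lugs on the prongs of the coffee grinder's fork, and push it straight in so that its rim drives the grinder's dosing paddle fully home for about half a second. Then ease it back until the paddle has sprung all the way out, and leave the portafilter hanging level and straight in the fork under the chute. Do not trip the paddle without the portafilter in the fork, and leave the other things on the counter where they are.

Things in the scene. Friction and masses are not known exactly. Their poses are not given: they have to be found in the camera images.
- portafilter: Loose steel portafilter, wooden handle, 205 mm long. Origin: head's centre, level with the undersides of its lugs. x runs from handle to head, z up. Rim radius 36, 10 mm high; skirt radius 31, 30 mm deep, spouts to 62 mm below. Lugs at +y and -y: 46 mm long in x, out to y = 42, 10 mm high. Handle 26 wide (y), 28 high, x = -66 to -166. Mass 0.2 to 0.4 kg, centred 8 mm towards the handle.
- handle_grip (a point): Centre of the portafilter's brown wooden handle at a good place to grip it: x = -100, z = -13 mm in the portafilter's frame (same axes). The fingers close along y. In front of the handle a neck 17 mm thick at the same height joins it to the head.
- stand: Fixed portafilter stand: dark wooden slab 150 x 100 mm with a flat steel upright 64 mm wide and 212 mm high at x = +66 mm, behind the hook. Origin on the counter under the middle of the hook; z up, -x is the open side where the handle sticks out.
- stand_hook (a point): Middle of the stand's hook, 135 mm above the counter, level with the tops of its two flat prongs; the hanging portafilter's origin lies within a few mm of it (axes as the stand). Prongs 8 mm wide, 67 mm apart inside, along x; their tips, 34 to 39 mm in front (-x), turn up 12 mm above the prongs, so the lugs must be lifted over them.
- grinder: Fixed dark coffee grinder with a smoky hopper, 500 mm high. Origin on the counter under the fork; z up; -x is its front, where the portafilter's handle sticks out. Foot plate 126 mm wide, from x = -70 mm, 27 mm high; housing 160 mm wide from x = +85 mm on. Steel chute of radius 20 mm at x = +30 mm, its mouth 53 mm above the fork.
- fork (a point): Midway between the prongs of the grinder's fork, level with their tops, 135 mm above the counter (axes as the grinder). The portafilter's origin is here when the paddle is fully home; at x = -14 mm its rim just touches the paddle. Prongs flat, 8 mm wide, 67 mm apart inside, reaching out to x = -60 mm; the lugs rest on them. Set it down from above at about x = -22 mm, x axis along the fork's.
- paddle (a joint): Travel of the grinder's sprung dosing paddle: 0 = out, 0.014 m = fully home against its stop. The portafilter's rim pushes it along the grinder's +x; the spring takes about 5 N at the start and 9 N at the end, and brings it back.
- paddle_face (a point): Centre of the black paddle's front face (34 mm wide, 30 mm high; 10 mm below to 20 mm above the prong tops), at x = +22 mm of the fork when out. Moves with the paddle.
- tamper: Loose dark steel tamper, 58 mm wide, 85 mm high, standing on a black mat; origin at the centre of its base. Leave alone.
- espresso_cup_1: Loose striped espresso cup, upside down, 65 x 88 mm, 50 mm high; origin under its middle. Leave alone.
- choc_shaker: Loose shaker jar with a yellow cap, 42 mm wide, 96 mm high; origin under its middle. Leave alone.

How it is judged:
On the way, in this order (a step that is already met when the one before it is completed fails the run):
1. the portafilter has been lifted clear of the hook (its lugs more than 15 mm above the stand's prongs) (z of portafilter in the frame of stand_hook above 0.015 m), for 0.1 s.
2. the portafilter sits in the fork, straight and level, and has pushed the paddle home (more than 12 of its 14 mm) for 0.2 s (y of portafilter in the frame of fork between -0.008 and 0.008 m and z of portafilter in the frame of fork between -0.004 and 0.005 m and angle between portafilter's own z axis and vertical below 0.09 rad and x of portafilter in the frame of fork between -0.005 and 0.004 m and angle between the x axis of portafilter and the x axis of fork, either way round below 0.12 rad and value of joint paddle above 0.012 m), for 0.2 s.
At the end, for the whole second after the job is handed in: The portafilter hangs by its lugs on the grinder's fork, released and at rest: level within 5 degrees, straight within 7 degrees, seated within 5 mm in height and 8 mm sideways, its origin 10 to 34 mm in front of the fork point; the paddle is out (less than 3 mm in) (y of portafilter in the frame of fork between -0.008 and 0.008 m and z of portafilter in the frame of fork between -0.004 and 0.005 m and angle between portafilter's own z axis and vertical below 0.09 rad and x of portafilter in the frame of fork between -0.034 and -0.01 m and angle between the x axis of portafilter and the x axis of fork, either way round below 0.12 rad and value of joint paddle below 0.003 m and linear speed of portafilter below 0.02 m/s); the robot touches nothing.
It fails at once if the paddle is tripped (more than 6 mm) with the portafilter not in the fork (value of joint paddle above 0.006 m and (horizontal distance between portafilter and fork above 0.03 m or z of portafilter in the frame of fork above 0.015 m or z of portafilter in the frame of fork below -0.015 m)).
It fails at once if the tamper, the espresso cup or the shaker jar in front is moved more than 30 mm or tipped over (distance of any of tamper, espresso_cup_1, choc_shaker from where it was at the start of the episode above 0.03 m or angle between any of tamper, espresso_cup_1, choc_shaker's own z axis and vertical above 0.5 rad).
It also fails if it takes over 51 s, if anything falls off the work surface, if the arm or the gripper's body presses on something with over 40 N, if the wrist force passes 120 N, or if a joint passes its speed limit or range.

ROBOT

A 7-joint arm with a two-finger parallel gripper is mounted at the origin on a cart in front of the work surface, level with it; the furniture and walls round the work are solid. World frame = base frame: x ahead of the robot, y to its left, z up, the work surface at z = 0. Lengths are in m, angles in rad, forces in N, time in s.
With the tool pointing down it reaches from about 0.4 to 0.875 m from the base axis. Payload 19.3 kg.
Tool frame: the origin (TCP) lies between the finger pads; the fingertips stand 11 mm ahead of it and the grasp point (between the pads) lies 8 mm behind it; z points along the fingers, x is the direction in which the jaws open and shut, and the axes are right-handed (so a half turn about z gives the same grasp; the last joint's range is limited). The gripper opens to 85 mm and grips with 20 to 120 N. Pads are 22 mm wide; open, the fingers measure 114 mm over their backs; the gripper's body (76 mm by 85 mm) begins 54 mm behind the grasp point. The pads swing forward as they close: fully open they stand 13 mm farther back than shut.
Start: joints at [-1.241, 0.521, -0.036, 1.599, 0.021, 1.021, -0.113], TCP at [0.243, 0.576, 0.212] pointing down, gripper open.
Joint ranges: [-2.91, 2.91], [-0.3, 2.13], [-1.5, 1.42], [0.17, 2.43], [-1.26, 4.41], [0.16, 1.93], [-2.52, 2.52]. Speed limits (rad/s): [1.89, 1.89, 2.39, 2.39, 3.01, 3.01, 3.01].

INTERFACE

Orientations are given as a unit quaternion [x, y, z, w].
In Python, from plant import manip, vision gives the robot as it stands.
- The arm moves only by the tool send_rows, never from a script. Its argument "rows" is a list of rows, each a list of 7 numbers: the finger opening in mm, from 0 to 85.4, then the shift along the world's x, y, z in mm, then the turn, a rotation vector about the world's x, y, z in rad. A call has 1 to 5 rows; each row shifts and turns the pose as measured when the row begins; what a row does not reach is not made up. A row lasts 1/10 s, in which the tool goes at most 50 mm and 8.59 degrees, less where a joint would pass 70% of its speed; a pose out of reach is approached as far as the arm can. A call is refused whole if a number of a shift passes 50 or a number of a turn 0.15, either way. A call with a gripper value outside its range is refused whole. The fingers move at their own pace and stop on an object; "squeeze" is the grip in N (left out, the last holds). Time passes only in rows, so rows that do not move let the fingers close. It gives the time, the measured TCP pose, the force and the opening at its end, in the units of the state.
- manip.state(): the state, without advancing time (a new reading comes with each control period).
- vision.snapshot(name): name is "scene" or "top" or "wrist"; returns (picture, depth): 400x640x3 uint8, red, green, blue; 400x640 float32, m along the optical axis (not along the pixel's ray), 0 where there is no reading.
- vision.calibration(name): a dict with "fov_y" (degrees; the focal length in pixels is half the picture's height over the tangent of half this angle, whatever the lens; pixels are square), "cx", "cy" (the principal point, pixels), "k1" (the pictures are not rectified: a ray, as slopes to the right and down, at radius r is drawn at 1 + k1 r^2 times it, then the intrinsics apply), "pose" (4x4, takes a point from camera to world coordinates); the wrist camera has in their place "tool_from_camera" (4x4, takes a point from camera to tool coordinates, whose origin is the TCP and whose axes are the tool frame's). Camera axes: x right, y up, looking along -z (the intrinsics and any distortion apply to the point x, -y, -z); pixel columns grow to the right and rows downward; lengths in m; the calibration is good to about 2 mm. A picture is of the moment at which its call begins: read the wrist's pose just before it. calibration takes no time and is no camera call.
- manip.close_job(): hands the job in, once; it reports no verdict.
The state is a dict: "clock": time; "joint_positions": joint angles; "joint_vel": joint speeds; "effort": joint torques, N m; "position": TCP position; "eef_rot": TCP orientation; "ft_force": force on the tool from outside, world axes, zero at the start; "torque": the same for the moment, N m; "grip_width": finger opening in m.
Only numpy, scipy, OpenCV 4.12 (cv2) and the standard library are available. Lean on these libraries where they do the work, as an engineer would, in place of code of your own. Each camera call takes 0.05 s, during which the arm holds its last target. There are 200 camera calls.

## Working session

There is one attempt and no reset: what is moved stays moved. The work goes in short steps, Python scripts to look and compute and a tool call to move; the robot and the scene stay as the last step left them, time stands still between calls to the robot, and variables do not carry over. Pictures are saved under pics/ and viewed, about 8 in all and at most 12, crops included, and the job is handed in when it is done.

Besides the shell and the picture viewer there is one more tool, called after ">>>" as name(argument=value, ...), one argument or row to a line, values as JSON. send_rows: Moves the arm, as the interface text tells. Its arguments: {"type":"object","properties":{"rows":{"type":"array"},"squeeze":{"type":"number"}},"required":["rows"]}

```bash
mkdir -p pics; ls; cat > h.py <<'E'
import numpy as np,cv2
from plant import manip,vision
from scipy.spatial.transform import Rotation as R
def snap(n):
    s=manip.state(); im,d=vision.snapshot(n); c=vision.calibration(n)
    if 'pose' in c: P=np.array(c['pose'])
    else:
        T=np.eye(4);T[:3,:3]=R.from_quat(s['eef_rot']).as_matrix();T[:3,3]=s['position'];P=T@np.array(c['tool_from_camera'])
    return im,d,c,P
def rays(uv,c,P,shape=(400,640)):
    f=shape[0]/2/np.tan(np.radians(c['fov_y'])/2)
    uv=np.atleast_2d(uv).astype(float);q=(uv-[c['cx'],c['cy']])/f
    p=q.copy()
    for _ in range(10): p=q/(1+c['k1']*(p**2).sum(1,keepdims=True))
    return np.c_[p[:,0],-p[:,1],-np.ones(len(p))]
def pts(uv,z,c,P): return rays(uv,c,P)*np.reshape(z,(-1,1))@P[:3,:3].T+P[:3,3]
def plane(uv,h,c,P):
    r=rays(uv,c,P)@P[:3,:3].T; return P[:3,3]+r*((h-P[2,3])/r[:,2:3])
def cloud(d,c,P):
    v,u=np.nonzero(d>0); w=pts(np.c_[u,v],d[v,u],c,P); o=np.full(d.shape+(3,),np.nan); o[v,u]=w; return o
E
python3 - <<'E'
from h import *
print(manip.state())
for n in('scene','top'):
    im,d,c,P=snap(n); np.savez(n+'.npz',im=im,d=d,P=P); print(n,{k:v for k,v in c.items()},(d>0).mean())
    cv2.imwrite(f'pics/{n}0.png',im[...,::-1])
E
```

```text
pics
{'clock': 0.0, 'joint_positions': array([-1.24120335,  0.52204413, -0.0363623 ,  1.59999178,  0.02122262,
        1.02108878, -0.11275454]), 'joint_vel': array([-0.00084513, -0.00164664,  0.00123628, -0.00162726, -0.00139534,
       -0.00154145,  0.00051861]), 'effort': array([ 8.64230751e-04, -9.27112627e+01,  1.97975881e+00, -3.69909346e+01,
        1.78443524e-02,  8.46288021e-03,  5.19958996e-05]), 'position': array([0.24315196, 0.57537944, 0.2118124 ]), 'eef_rot': array([ 8.33413466e-01,  5.52649677e-01, -4.53467194e-04,  3.50464648e-04]), 'ft_force': array([ 0.36291126,  0.82086375, -0.31763539]), 'torque': array([ 0.00332402,  0.04388458, -0.0156768 ]), 'grip_width': 0.08515844593989313}
scene {'fov_y': 45.87351101945373, 'cx': 307.9437546248106, 'cy': 201.92333509511437, 'k1': -0.053045198962538655, 'pose': array([[-0.87863567,  0.18876794, -0.43859551, -0.02875694],
       [-0.47720145, -0.3792216 ,  0.79276084,  1.06969204],
       [-0.01667706,  0.90584637,  0.42327796,  0.59732791],
       [ 0.        ,  0.        ,  0.        ,  1.        ]])} 0.98266796875
top {'fov_y': 49.716147546541045, 'cx': 317.5631761187763, 'cy': 205.11328531511737, 'k1': -0.004141038731113881, 'pose': array([[ 0.07231391,  0.97371251, -0.21599685,  0.25030191],
       [-0.99737083,  0.07161831, -0.01105638,  0.12488222],
       [ 0.00470359,  0.21622849,  0.97633146,  1.13371632],
       [ 0.        ,  0.        ,  0.        ,  1.        ]])} 0.9958984375
```

View pics/scene0.png

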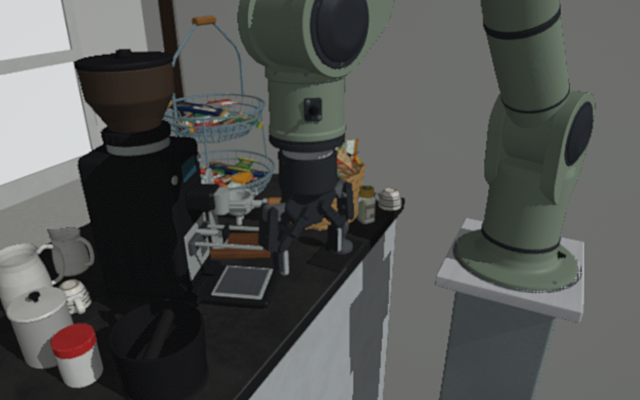

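View pics/top0.png

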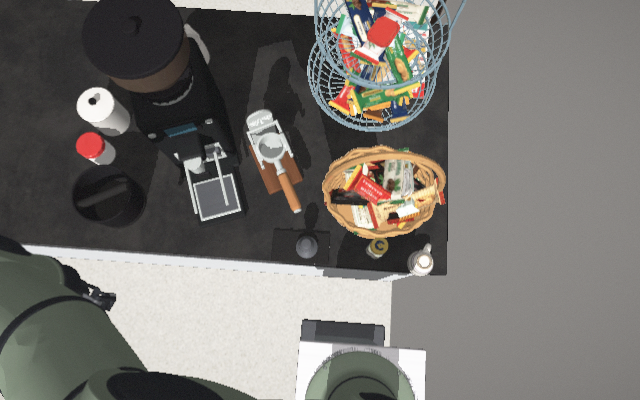

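The scene picture shows the grinder at left with its fork and foot. In the top picture, the portafilter head is at about (271,150) with the handle running to (297,210), and the grinder fork is near (190–225,145–205). The tamper is at (307,245), the shaker at (377,247) and the cup at (421,262).

```bash
python3 - <<'E'
from h import *
z=np.load('top.npz'); im,d,P=z['im'],z['d'],z['P']; c=vision.calibration('top'); W=cloud(d,c,P)
cr=im[95:235,165:315]; cv2.imwrite('pics/topcrop.png',cv2.resize(cr,None,fx=4,fy=4,interpolation=cv2.INTER_CUBIC)[...,::-1])
# counter check
print('counter',W[230,250],W[60,40])
hsv=cv2.cvtColor(im,cv2.COLOR_RGB2HSV)
b=(hsv[...,0]<20)&(hsv[...,1]>100)&(hsv[...,2]>60)
roi=np.zeros(d.shape,bool);roi[140:220,250:310]=1
m=b&roi&(W[...,2]>0.09); p=W[m]; print('handle',m.sum(),p.mean(0),p.min(0),p.max(0))
q=p[:,:2]-p[:,:2].mean(0); u,s,vt=np.linalg.svd(q,full_matrices=False); print(vt[0],np.degrees(np.arctan2(vt[0][1],vt[0][0])),np.ptp(q@vt[0]),np.ptp(q@vt[1]))
for r in range(100,235,5): print(r,' '.join('%4d'%round(1000*h) for h in W[r,165:315:5,2]))
E
```

```text
counter [ 0.42066168  0.31187791 -0.00119665] [ 8.72598323e-01  9.72908041e-01 -3.52117695e-04]
handle 409 [0.50087122 0.20686935 0.13422944] [0.45565231 0.17763932 0.12089406] [0.5503617  0.2370213  0.14068552]
[-0.89072326 -0.45454602] -152.96427193079768 0.09605876296003703 0.0261152622298885
100  353  342  340  319  320  322  320  320  319  308  226  114    4    2    1   -4    2   -2    0    2   -2   -1    0    1   -5   -1    0    1    2    3
105  322  319  319  320  322  320  322  322  316  311  252  149   -1   -1    2    0   -3    3    1   -2   -2   -1   -2    2    2    2   -2   -1   -4    1
110  323  320  323  319  322  318  319  315  316  309  272  176   50    2    1   -2    1   -1    0  213  207   -2   -1   -2    1    2    0   -1    0    1
115  319  319  318  316  315  313  315  310  304  296  276  201   84    0    0   -2   -1  206  206  196  187  175    0   -3   -3    5   -3    0    2   -4
120  317  313  311  308  307  302  302  288  286  281  263  225  124    4    1    1    0  195  182  173  160  153  129    3    0   -1    1   -1   -4    1
125  306  303  303  296  295  289  281  271  262  256  244  224  152   12    2    3   -3  170  162  146  136  136   -3    3    2    1   -3    1   -1    1
130  294  289  284  280  271  262  259  241  236  231  225  211  176   53   -1    1   -3  142  133  128  110   95   86  133   -2   -1    0   -4    1   -2
135  269  267  263  246  238  238  239  220  211  207  199  187  169   96    1   -4    1  135  101   89  144  144  145  147    2    1   -4   -2   -1    0Traceback (most recent call last):
  File "<stdin>", line 11, in <module>
  File "<stdin>", line 11, in <genexpr>
ValueError: cannot convert float NaN to integer
```

View pics/topcrop.png

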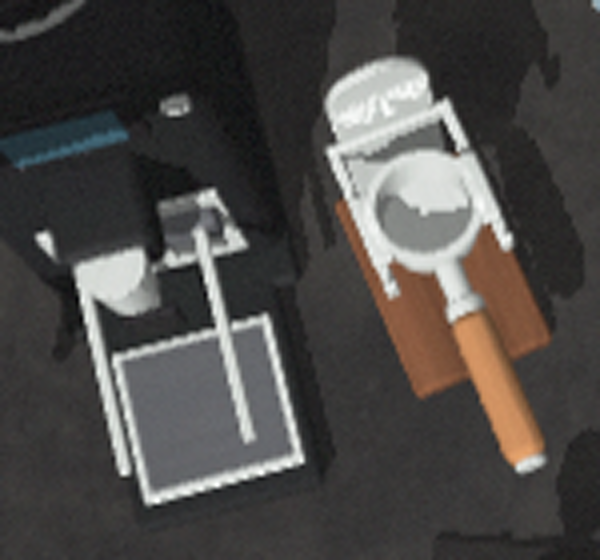

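```bash
python3 - <<'E'
from h import *
z=np.load('top.npz'); im,d,P=z['im'],z['d'],z['P']; c=vision.calibration('top'); W=cloud(d,c,P)
uv=np.array([[124,472],[85,285],[248,437],[203,235]])/4+[165,95]-.4
w=plane(uv,.135,c,P); print(w.round(4))
d1=w[1]-w[0];d2=w[3]-w[2]; print(np.degrees(np.arctan2([d1[1],d2[1]],[d1[0],d2[0]])))
a=d1[:2]/np.linalg.norm(d1[:2])+d2[:2]/np.linalg.norm(d2[:2]);a/=np.linalg.norm(a); n=np.array([-a[1],a[0]])
gap=(w[0]-w[2])[:2]@n; mid=(w[0]+w[2])[:2]/2; print('axis',a,'gap(75 exp)',gap,'tips along',(w[0]-w[2])[:2]@a)
tip=mid-a*((mid-(w[0,:2]+w[2,:2])/2)@a); F=tip+a*.06; print('fork',F, 'tip heights',[W[int(v)-3:int(v)+1,int(u)-2:int(u)+3,2].max() for u,v in uv])
# tray (foot frame) as check: foot plate bright rim
G=(W[...,:2]-F); gx=G@a; gy=G@n; Z=W[...,2]
for x0 in range(-100,100,20):
  s=(gx>x0/1e3)&(gx<x0/1e3+.02)&(abs(gy)<.09)&(Z>.01)
  if s.any(): print(x0,'zmax',Z[s].max().round(3),'y',gy[s].min().round(3),gy[s].max().round(3))
# rim circle of portafilter: z 135..155
roi=np.zeros(d.shape,bool);roi[130:170,245:300]=1
v=roi&(Z>.138)&(Z<.152); p=W[v]; (cc,r)=cv2.minEnclosingCircle(p[:,:2].astype(np.float32)); print('rim',cc,r,v.sum())
# other objects
for n_,(u0,v0) in dict(tamper=(307,243),shaker=(377,245),cup=(421,260)).items(): print(n_,W[v0,u0])
E
```

```text
[[0.4321 0.4217 0.135 ]
 [0.5448 0.4605 0.135 ]
 [0.4585 0.3513 0.135 ]
 [0.5816 0.3934 0.135 ]]
[19.01347912 18.87830892]
axis [0.9458256  0.32467513] gap(75 exp) 0.07512616242125006 tips along -0.0021032256965277593
fork [0.50205921 0.40600871] tip heights [np.float64(0.1388858085941821), np.float64(0.23456101603505108), np.float64(0.13875882016920438), np.float64(0.14252605899067416)]
-80 zmax 0.136 y -0.063 0.062
-60 zmax 0.14 y -0.063 0.063
-40 zmax 0.138 y -0.063 0.061
-20 zmax 0.141 y -0.062 0.058
0 zmax 0.236 y -0.062 0.058
20 zmax 0.241 y -0.062 0.058
40 zmax 0.242 y -0.061 0.059
60 zmax 0.243 y -0.077 0.08
80 zmax 0.487 y -0.078 0.083
rim (0.6119510531425476, 0.263631135225296) 0.06290508061647415 427
tamper [0.38515155 0.15543681 0.09127678]
shaker [ 0.39165538 -0.0132725   0.09867892]
cup [ 0.36899571 -0.13215328  0.04672287]
```

>>> send_rows(
  rows=[
    [70,25,-35,10,0,0,0.1],
    [70,27,-38,5,0,0,0.1],
    [70,30,-40,0,0,0,0.1],
    [70,30,-40,0,0,0,0.1],
    [70,30,-40,0,0,0,0.1],
  ],
  squeeze=100,
)

```text
clock: 0.6
position: [0.3808, 0.3821, 0.225]
eef_rot: [0.66, 0.751, -0.002, 0.0]
ft_force: [1.7, -0.0, 0.1]
grip_width: 0.0702
```

>>> send_rows(
  rows=[
    [70,28,-36,0,0,0,0.1],
    [70,28,-36,0,0,0,0.1],
    [70,28,-36,0,0,0,0.1],
    [70,26,-34,0,0,0,0.05],
    [70,15,-20,0,0,0,0.02],
  ],
)

```text
clock: 1.1
position: [0.511, 0.2087, 0.2245]
eef_rot: [0.504, 0.864, -0.003, 0.001]
ft_force: [-0.3, 0.8, -0.5]
grip_width: 0.0702
```

```bash
cat > w.py <<'E'
from h import *
s=manip.state(); M=R.from_quat(s['eef_rot']).as_matrix(); print(s['clock'],s['position'].round(4),'jaw yaw',np.degrees(np.arctan2(M[1,0],M[0,0])).round(2),'toolz',M[:,2].round(3),s['joint_positions'].round(2),s['ft_force'].round(1),s['grip_width'])
E
python3 w.py
```

```text
1.1 [0.511  0.2087 0.2245] jaw yaw 119.47 toolz [-0.001 -0.006 -1.   ] [-0.4   0.4  -0.13  1.77  0.06  0.98  1.53] [-0.3  0.8 -0.5] 0.07016284810430745
```

```bash
python3 - <<'E'
from h import *
im,d,c,P=snap('wrist'); W=cloud(d,c,P); Z=W[...,2]
hsv=cv2.cvtColor(im,cv2.COLOR_RGB2HSV)
m=(hsv[...,0]<20)&(hsv[...,1]>90)&(Z>.115)&(Z<.145); p=W[m]
print(m.sum(),p.mean(0),np.median(Z[m]))
q=p[:,:2]-p[:,:2].mean(0);u,s,vt=np.linalg.svd(q,full_matrices=False);a=vt[0]*np.sign(vt[0][0]);print(a,np.degrees(np.arctan2(a[1],a[0])),(q@a).min(),(q@a).max(),np.ptp(q@vt[1]))
v,uu=np.nonzero(m);print(uu.min(),uu.max(),v.min(),v.max())
cv2.imwrite('pics/w0.png',im[...,::-1])
E
```

```text
8601 [0.51226066 0.13062971 0.13410628] 0.13623755261714243
[ 0.33752621 -0.94131613] -70.27377096283536 -0.1192306398823109 0.1798452270584521 0.21804242322904674
20 348 0 286
```

View pics/w0.png

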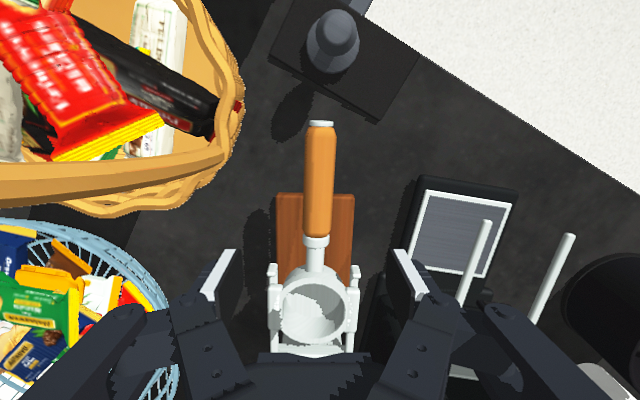

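The wrist picture shows the handle at (305–336, 125–238), the neck below it and the rim centre near (313,308). The fork prong tips are at (487,222) and (570,237). Next I measure the handle in a restricted region.

```bash
python3 - <<'E'
from h import *
im=cv2.imread('pics/w0.png')[...,::-1]; s=manip.state()
d=vision.snapshot('wrist')[1]; c=vision.calibration('wrist')
T=np.eye(4);T[:3,:3]=R.from_quat(s['eef_rot']).as_matrix();T[:3,3]=s['position'];P=T@np.array(c['tool_from_camera'])
W=cloud(d,c,P);Z=W[...,2]
hsv=cv2.cvtColor(np.ascontiguousarray(im),cv2.COLOR_RGB2HSV)
roi=np.zeros(Z.shape,bool);roi[115:250,290:345]=1
m=roi&(hsv[...,0]<20)&(hsv[...,1]>90)&(Z>.115)&(Z<.145)
v,u=np.nonzero(m); p=plane(np.c_[u,v],.128,c,P) # sides' silhouette ~ mid height
q=p[:,:2]-p[:,:2].mean(0);_,_,vt=np.linalg.svd(q,full_matrices=False);a=vt[0]*np.sign(vt[0][0])
print(m.sum(),np.median(Z[m]),p.mean(0),a,np.degrees(np.arctan2(a[1],a[0])),np.ptp(q@a),np.ptp(q@vt[1]))
wm=W[m];print('depth mean',wm.mean(0))
end=p[:,:2].mean(0)+a*(q@a).max(); print('front end x=-66',end,'grip',end-a*.034,'origin',end+a*.066)
# z along handle
t=(wm[:,:2]-end)@a
for k in np.arange(-.1,0,.02): 
  g=(t>k)&(t<k+.02); print(k,np.percentile(Z[m][g],90).round(4),end=' ')
print()
# rim
roi=np.zeros(Z.shape,bool);roi[260:350,265:360]=1
k=roi&(Z>.139)&(Z<.152); v,u=np.nonzero(k); cc,r=cv2.minEnclosingCircle(W[k][:,:2].astype(np.float32)); print(k.sum(),cc,r,np.median(Z[k]))
w=plane([[487,222],[570,236]],.135,c,P);print('tips',w,np.linalg.norm(w[0]-w[1]))
E
```

```text
3046 0.13636440030737992 [0.50378405 0.2075269  0.128     ] [0.87294042 0.48782683] 29.19784551284779 0.11078682368284432 0.026390134144751207
depth mean [0.50209286 0.20638726 0.13566179]
front end x=-66 [0.55723777 0.23739853] grip [0.52755779 0.22081242] origin [0.61485183 0.2695951 ]
-0.1 0.1378 -0.08 0.1379 -0.06 0.1378 -0.039999999999999994 0.1378 -0.01999999999999999 0.1365 
2867 (0.5979396104812622, 0.25575655698776245) 0.05100494250655174 0.14605347706338928
tips [[0.46091705 0.34785758 0.135     ]
 [0.43601388 0.41853058 0.135     ]] 0.07493224256740476
```

>>> send_rows(
  rows=[
    [70,6,6,-30,0.006,0,-0.013],
    [70,0,0,-30,0,0,0],
    [70,0,0,-25,0,0,0],
    [70,0,0,-15,0,0,0],
    [70,0,0,-5,0,0,0],
  ],
)

```text
clock: 1.7
position: [0.5162, 0.2163, 0.1161]
eef_rot: [0.512, 0.859, 0.001, -0.001]
ft_force: [-0.3, -1.2, 0.1]
grip_width: 0.0698
```

```bash
python3 w.py
```

```text
1.7 [0.5162 0.2163 0.1161] jaw yaw 118.39 toolz [-0.001  0.002 -1.   ] [-0.42  0.54 -0.12  1.86  0.09  0.75  1.49] [-0.3 -1.2  0.1] 0.0698297194993894
```

>>> send_rows(
  rows=[
    [40,0.5,-1.5,-2,0,0,0],
    [15,0,0,0,0,0,0],
    [15,0,0,0,0,0,0],
    [15,0,0,0,0,0,0],
    [15,0,0,0,0,0,0],
  ],
)

```text
clock: 2.2
position: [0.5167, 0.2157, 0.1158]
eef_rot: [0.512, 0.859, 0.001, -0.001]
ft_force: [-0.8, -1.2, -1.2]
grip_width: 0.0197
```

>>> send_rows(
  rows=[
    [15,0,0,0,0,0,0],
    [15,0,0,2,0,0,0],
    [15,0,0,5,0,0,0],
    [15,0,0,10,0,0,0],
    [15,0,0,10,0,0,0],
  ],
)

```text
clock: 2.7
position: [0.5161, 0.2155, 0.1442]
eef_rot: [0.512, 0.859, 0.0, -0.001]
ft_force: [0.3, -1.1, -2.7]
grip_width: 0.0193
```

```bash
python3 w.py
```

```text
2.7 [0.5161 0.2155 0.1442] jaw yaw 118.42 toolz [-0.001  0.002 -1.   ] [-0.41  0.5  -0.12  1.84  0.08  0.81  1.5 ] [ 0.3 -1.1 -2.7] 0.019255141683690098
```

```bash
python3 - <<'E'
from h import *
im,d,c,P=snap('wrist'); cv2.imwrite('pics/w1.png',im[...,::-1])
E
```

```text
(no output)
```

View pics/w1.png

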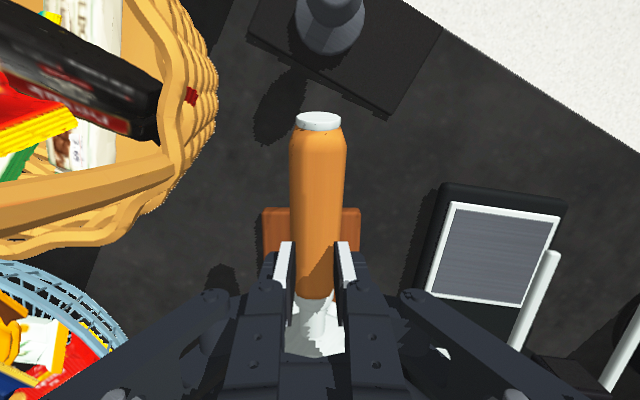

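The picture shows the handle between the pads, with its front end at about (315,298) and the pads at (285,270) and (345,270). The opening is only 19 mm against 26 expected, so I check where the grasp lies along the handle.

```bash
python3 - <<'E'
from h import *
s=manip.state(); d=vision.snapshot('wrist')[1]; c=vision.calibration('wrist'); X=np.array(c['tool_from_camera'])
print(X.round(3), c['fov_y'])
W=cloud(d,c,X) # tool frame
for v in (125,150,180,210,240,260,280,290,297,305,315,325,335,345): print(v,W[v,316].round(4), W[v,322].round(4))
Xi=np.linalg.inv(X);f=200/np.tan(np.radians(c['fov_y'])/2)
for y in (-.011,0,.011):
  for x in (-.01,.01):
    q=Xi@[x,y,-.008,1]; print(y,x,c['cx']+f*q[0]/-q[2],c['cy']-f*q[1]/-q[2])
E
```

```text
[[ 1.     0.    -0.001 -0.   ]
 [-0.    -0.953 -0.303 -0.077]
 [-0.001  0.303 -0.953 -0.163]
 [ 0.     0.     0.     1.   ]] 65.48772364373337
125 [ 0.0008 -0.0669 -0.0315] [ 0.0033 -0.067  -0.033 ]
150 [ 0.0008 -0.0568 -0.0328] [ 0.0033 -0.0569 -0.0332]
180 [ 0.0009 -0.0437 -0.0321] [ 0.0034 -0.0439 -0.0328]
210 [ 0.0009 -0.0284 -0.0281] [ 0.0037 -0.028  -0.0269]
240 [ 0.001  -0.0115 -0.0244] [ 0.0039 -0.011  -0.0234]
260 [ 0.001   0.0017 -0.0203] [ 0.0041  0.0009 -0.0216]
280 [ 0.0011  0.016  -0.0162] [ 0.0043  0.0159 -0.0164]
290 [ 0.0011  0.0227 -0.0155] [ 0.0044  0.023  -0.0151]
297 [ 0.0011  0.0306 -0.0107] [ 0.0046  0.0308 -0.0104]
305 [ 0.0012  0.0369 -0.0094] [ 0.0047  0.0373 -0.009 ]
315 [ 0.0012  0.0495 -0.0023] [ 0.0049  0.0502 -0.0014]
325 [ 0.0013  0.0581 -0.0008] [0.0051 0.0605 0.0021]
335 [0.0013 0.0667 0.0004] [0.0052 0.0679 0.0018]
345 [ 0.0012  0.0633 -0.0117] [ 0.0048  0.0646 -0.0103]
-0.011 -0.01 295.43823981630294 227.73762029046173
-0.011 0.01 332.5337197808774 227.72593765719398
0 -0.01 295.80182361653357 246.22169532136417
0 0.01 332.17539814290075 246.20839570814098
0.011 -0.01 296.15152565988745 264.00004189156743
0.011 0.01 331.83075601159896 263.9852561018992
```

>>> send_rows(
  rows=[
    [10,0,0,0,0,0,0],
    [10,0,0,0,0,0,0],
    [10,0,0,3,0,0,0],
    [10,0,0,4,0,0,0],
    [10,0,0,4,0,0,0],
  ],
  squeeze=120,
)

```text
clock: 3.3
position: [0.5168, 0.216, 0.1564]
eef_rot: [0.512, 0.859, 0.001, -0.0]
ft_force: [1.2, -0.1, -1.2]
grip_width: 0.0141
```

```bash
cat > tilt.py <<'E'
from h import *
import runpy; runpy.run_path('w.py')
s=manip.state(); d=vision.snapshot('wrist')[1]; c=vision.calibration('wrist'); X=np.array(c['tool_from_camera'])
W=cloud(d,c,X); v=np.arange(150,292); L=np.nanmin(W[150:292,300:335,2],axis=1); y=np.array([W[a,317,1] for a in v])
L=np.array([np.nanpercentile(W[a,305:330,2],5) for a in v]); g=(y<-.012)|(y>.0)
k=np.polyfit(y[g],L[g],1); print('droop in tool frame deg',np.degrees(np.arctan(k[0])),'z at y0',k[1])
M=R.from_quat(s['eef_rot']).as_matrix(); a=M@np.array([0,1,k[0]]);a/=np.linalg.norm(a); print('pf x axis world',a.round(4),'yaw',np.degrees(np.arctan2(a[1],a[0])),'pitch up',np.degrees(np.arcsin(a[2])))
E
python3 tilt.py
```

```text
3.3 [0.5168 0.216  0.1564] jaw yaw 118.42 toolz [ 0.001  0.003 -1.   ] [-0.41  0.49 -0.12  1.83  0.07  0.83  1.5 ] [ 1.2 -0.1 -1.2] 0.01412054873123898
droop in tool frame deg 18.616610959723875 z at y0 -0.020353771128066862
pf x axis world [ 0.8337  0.4519 -0.3173] yaw 28.459766376814983 pitch up -18.497459548253197
```

```bash
python3 - <<'E'
from h import *
im,d,c,P=snap('wrist'); cr=im[200:400,200:440]; cv2.imwrite('pics/w2.png',cv2.resize(cr,None,fx=3,fy=3,interpolation=cv2.INTER_CUBIC)[...,::-1])
E
```

```text
(no output)
```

View pics/w2.png

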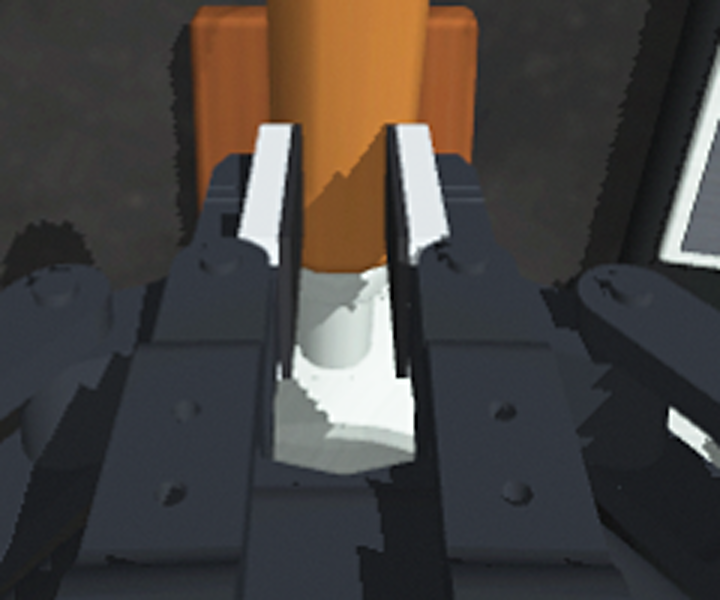

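>>> send_rows(
  rows=[
    [14,0,0,-8,0,0,0],
    [14,0,0,-10,0,0,0],
    [14,0,0,-10,0,0,0],
    [14,0,0,-8,0,0,0],
    [20,0,0,-4,0,0,0],
  ],
)

```text
clock: 3.9
position: [0.5166, 0.2156, 0.1129]
eef_rot: [0.512, 0.859, 0.001, -0.0]
ft_force: [1.1, -0.4, 2.0]
grip_width: 0.0202
```

>>> send_rows(
  rows=[
    [45,0,0,0,0,0,0],
    [45,0,0,0,0,0,0],
    [45,0,0,0,0,0,0],
    [45,0,0,0,0,0,0],
  ],
)

```text
clock: 4.3
position: [0.5168, 0.2159, 0.1125]
eef_rot: [0.512, 0.859, 0.001, -0.0]
ft_force: [-0.9, 0.3, 0.8]
grip_width: 0.0451
```

```bash
python3 tilt.py; python3 - <<'E'
from h import *
im,d,c,P=snap('wrist'); cr=im[100:400,160:480]; cv2.imwrite('pics/w3.png',cv2.resize(cr,None,fx=2,fy=2,interpolation=cv2.INTER_CUBIC)[...,::-1])
W=cloud(d,c,np.array(c['tool_from_camera']))
for v in range(120,350,10):
  # handle width at each row: highest cluster
  r=W[v,270:365]; t=np.nanmin(r[:,2]); k=r[:,2]<t+.016; print(v,r[np.nanargmin(r[:,2])].round(4),'w',np.ptp(r[k,0]).round(4))
E
```

```text
4.3 [0.5168 0.2159 0.1125] jaw yaw 118.42 toolz [ 0.001  0.003 -1.   ] [-0.42  0.55 -0.12  1.86  0.09  0.74  1.49] [-0.9  0.3  0.8] 0.04508595207020671
droop in tool frame deg 0.22010428819456387 z at y0 -0.025557329931433503
pf x axis world [ 0.8795  0.4759 -0.0016] yaw 28.418265936591464 pitch up -0.0941999615483775
120 [ 0.0009 -0.0683 -0.0215] w 0.0193
130 [ 0.0022 -0.0641 -0.0227] w 0.0203
140 [-0.0009 -0.06   -0.0249] w 0.0236
150 [ 0.0018 -0.0557 -0.0258] w 0.0255
160 [ 0.0036 -0.0513 -0.0262] w 0.0258
170 [-0.0027 -0.0467 -0.0257] w 0.0254
180 [-0.0041 -0.0422 -0.0263] w 0.0258
190 [-0.0023 -0.0374 -0.0259] w 0.0255
200 [-0.0014 -0.0325 -0.0258] w 0.0258
210 [-0.0028 -0.0277 -0.026 ] w 0.0255
220 [-0.0028 -0.0226 -0.0259] w 0.0253
230 [ 0.0029 -0.0173 -0.0255] w 0.0256
240 [-0.0034 -0.0123 -0.026 ] w 0.0252
250 [ 0.0232 -0.0105 -0.0329] w 0.0356
260 [ 0.0229 -0.0068 -0.0357] w 0.0452
270 [ 0.0229 -0.0025 -0.0372] w 0.0451
280 [ 0.0226  0.0009 -0.0401] w 0.0452
290 [ 0.0226  0.0054 -0.0412] w 0.0278
300 [ 0.0225  0.0092 -0.0431] w 0.0
310 [-0.0016  0.0298 -0.0232] w 0.0239
320 [-0.0016  0.0359 -0.0235] w 0.0194
330 [-0.0022  0.0455 -0.0199] w 0.0156
340 [-0.      0.052  -0.0202] w 0.0159
```

View pics/w3.png

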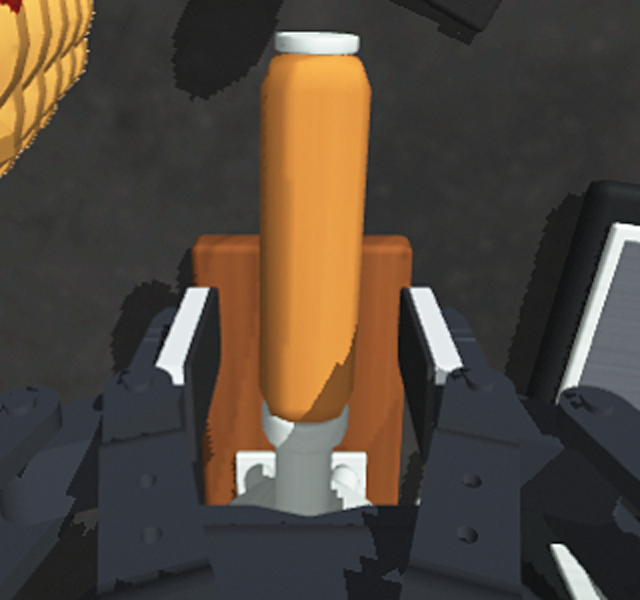

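The view shows the handle back level, seated, and midway between the open pads. The opening seems to follow the command minus the load, so I close again to a fuller command and measure the pads' tilt with the depth image.

>>> send_rows(
  rows=[
    [45,0,0,3,0,0,0],
    [22,0,0,0,0,0,0],
    [22,0,0,0,0,0,0],
    [22,0,0,0,0,0,0],
  ],
)

```text
clock: 4.8
position: [0.5169, 0.2159, 0.1163]
eef_rot: [0.512, 0.859, 0.002, -0.0]
ft_force: [0.5, 0.1, -0.3]
grip_width: 0.0224
```

```bash
cat > pads.py <<'E'
from h import *
d=vision.snapshot('wrist')[1];c=vision.calibration('wrist');W=cloud(d,c,np.array(c['tool_from_camera'])).reshape(-1,3)
print('w',manip.state()['grip_width'])
for z in np.arange(-.048,-.015,.004):
  k=(abs(W[:,1])<.02)&(abs(W[:,2]-z)<.002)&(abs(W[:,0])<.04); x=np.sort(W[k,0]); 
  print(z.round(3), 'L',x[x<-.0095].max().round(4) if (x<-.0095).any() else '', 'R',x[x>.0095].min().round(4) if (x>.0095).any() else '',len(x))
E
python3 pads.py
```

```text
w 0.022649745335986085
-0.048 L -0.011 R 0.0114 372
-0.044 L -0.011 R 0.0114 354
-0.04 L -0.011 R 0.0114 330
-0.036 L -0.011 R 0.0114 292
-0.032 L -0.011 R 0.0115 272
-0.028 L -0.011 R 0.0115 210
-0.024 L -0.011 R 0.0115 155
-0.02 L -0.0095 R 0.0095 2762
-0.016 L -0.0095 R 0.0095 343
```

>>> send_rows(
  rows=[
    [0,0,0,0,0,0,0],
    [0,0,0,0,0,0,0],
    [0,0,0,0,0,0,0],
    [0,0,0,0,0,0,0],
  ],
  squeeze=120,
)

```text
clock: 5.25
position: [0.517, 0.2159, 0.1162]
eef_rot: [0.512, 0.859, 0.002, -0.0]
ft_force: [-0.5, -0.2, 1.5]
grip_width: 0.0002
```

```bash
python3 pads.py; python3 tilt.py
```

```text
w -4.3997321042193425e-05
-0.048 L -0.0096 R 0.0096 341
-0.044 L -0.0095 R 0.0095 268
-0.04 L -0.0097 R 0.0097 266
-0.036 L -0.0095 R 0.0095 260
-0.032 L -0.0098 R 0.0097 211
-0.028 L -0.0095 R 0.0095 182
-0.024 L -0.0103 R 0.0098 60
-0.02 L  R 0.0294 361
-0.016 L  R 0.0274 275
5.3 [0.517  0.2159 0.1162] jaw yaw 118.41 toolz [ 0.002  0.003 -1.   ] [-0.42  0.54 -0.12  1.86  0.09  0.74  1.49] [ 0.4 -0.2 -0.3] -4.3997321042193425e-05
droop in tool frame deg -13.015577920786003 z at y0 0.11058476577555021
pf x axis world [0.8566 0.4629 0.2279] yaw 28.384289318614318 pitch up 13.175926060195883
```

```bash
python3 - <<'E'
from h import *
im,d,c,P=snap('wrist'); im2,_,_,_=snap('scene')
a=cv2.resize(im[150:400,180:460],None,fx=1.4,fy=1.4); b=cv2.resize(im2[170:290,180:360],None,fx=2.2,fy=2.2,interpolation=cv2.INTER_CUBIC)
h=max(a.shape[0],b.shape[0]);o=np.zeros((h,a.shape[1]+b.shape[1],3),np.uint8);o[:a.shape[0],:a.shape[1]]=a;o[:b.shape[0],a.shape[1]:]=b
print(o.shape);cv2.imwrite('pics/w4.png',o[...,::-1])
E
```

```text
(350, 788, 3)
```

View pics/w4.png

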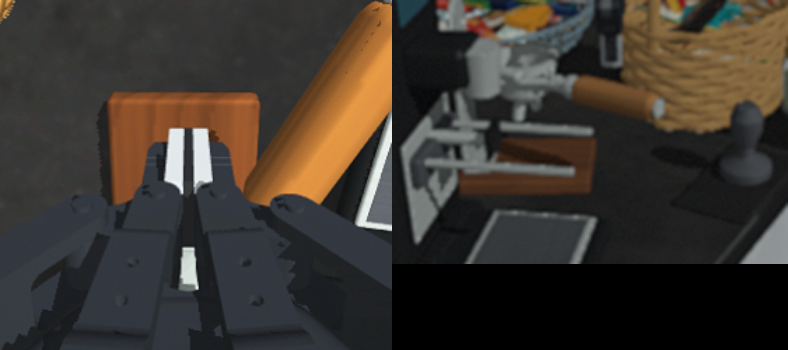

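The wrist half shows the fingers fully shut with the handle lying beside them at the right. It popped out of the grip. I measure where it is now.

```bash
cat > loc.py <<'E'
from h import *
def handle(n,zmin=.07,zmax=.3,box=(.38,.72,.05,.5)):
    im,d,c,P=snap(n);W=cloud(d,c,P);Z=W[...,2];hsv=cv2.cvtColor(im,cv2.COLOR_RGB2HSV)
    m=(hsv[...,0]<20)&(hsv[...,1]>100)&(hsv[...,2]>60)&(Z>zmin)&(Z<zmax)&(W[...,0]>box[0])&(W[...,0]<box[1])&(W[...,1]>box[2])&(W[...,1]<box[3])
    l,lab,st,_=cv2.connectedComponentsWithStats(m.astype(np.uint8)); i=1+st[1:,4].argmax(); p=W[lab==i]
    q=p-p.mean(0);_,_,vt=np.linalg.svd(q,full_matrices=False);a=vt[0]*np.sign(vt[0][0])
    print(n,st[i],p.mean(0).round(4),'axis',a.round(3),'yaw',np.degrees(np.arctan2(a[1],a[0])).round(1),'pitch',np.degrees(np.arcsin(a[2])).round(1),'z',np.percentile(p[:,2],[2,98]).round(3),'ends',(p.mean(0)+a*(q@a).min()).round(3),(p.mean(0)+a*(q@a).max()).round(3))
if __name__=='__main__':
    for n in('top','scene','wrist'): handle(n)
E
python3 loc.py
```

```text
top [259 189  14  28 295] [0.469  0.2599 0.1355] axis [ 0.989 -0.035  0.143] yaw -2.0 pitch 8.2 z [0.123 0.193] ends [0.438 0.261 0.131] [0.5   0.259 0.14 ]
scene [ 284  118   64   91 1752] [0.4969 0.1022 0.133 ] axis [0.348 0.085 0.934] yaw 13.7 pitch 69.0 z [0.072 0.284] ends [0.468 0.095 0.057] [0.554 0.116 0.285]
wrist [    0     0   196   275 17932] [0.5123 0.115  0.1454] axis [0.847 0.051 0.53 ] yaw 3.5 pitch 32.0 z [0.081 0.2  ] ends [0.427 0.11  0.092] [0.571 0.119 0.182]
```

```bash
python3 - <<'E'
from h import *
print(manip.state()['position'])
im,d,c,P=snap('wrist');W=cloud(d,c,np.array(c['tool_from_camera']))
for v in range(225,300,5): print(v,[tuple((1000*W[v,u]).round(0)) for u in (304,310,314,316,322,326)], im[v,310])
E
```

```text
[0.51697994 0.21588249 0.1162198 ]
225 [(np.float64(-9.0), np.float64(31.0), np.float64(96.0)), (np.float64(-4.0), np.float64(31.0), np.float64(97.0)), (np.float64(0.0), np.float64(31.0), np.float64(97.0)), (np.float64(2.0), np.float64(31.0), np.float64(97.0)), (np.float64(7.0), np.float64(31.0), np.float64(97.0)), (np.float64(11.0), np.float64(31.0), np.float64(97.0))] [129  74  41]
230 [(np.float64(-9.0), np.float64(36.0), np.float64(97.0)), (np.float64(-4.0), np.float64(36.0), np.float64(98.0)), (np.float64(0.0), np.float64(36.0), np.float64(97.0)), (np.float64(2.0), np.float64(36.0), np.float64(98.0)), (np.float64(7.0), np.float64(36.0), np.float64(96.0)), (np.float64(11.0), np.float64(36.0), np.float64(96.0))] [136  78  41]
235 [(np.float64(-9.0), np.float64(41.0), np.float64(98.0)), (np.float64(nan), np.float64(nan), np.float64(nan)), (np.float64(0.0), np.float64(41.0), np.float64(97.0)), (np.float64(2.0), np.float64(41.0), np.float64(97.0)), (np.float64(7.0), np.float64(41.0), np.float64(97.0)), (np.float64(11.0), np.float64(41.0), np.float64(97.0))] [141  79  43]
240 [(np.flo
[... 3624 characters left out ...]
oat64(-4.0), np.float64(-12.0), np.float64(-67.0)), (np.float64(-2.0), np.float64(-7.0), np.float64(-59.0)), (np.float64(-0.0), np.float64(-6.0), np.float64(-58.0)), (np.float64(1.0), np.float64(-6.0), np.float64(-58.0)), (np.float64(3.0), np.float64(-12.0), np.float64(-67.0)), (np.float64(4.0), np.float64(-12.0), np.float64(-66.0))] [43 45 52]
295 [(np.float64(-3.0), np.float64(-13.0), np.float64(-71.0)), (np.float64(-2.0), np.float64(-7.0), np.float64(-62.0)), (np.float64(nan), np.float64(nan), np.float64(nan)), (np.float64(1.0), np.float64(-4.0), np.float64(-58.0)), (np.float64(3.0), np.float64(-12.0), np.float64(-70.0)), (np.float64(4.0), np.float64(-12.0), np.float64(-69.0))] [46 48 54]
```

The depth image puts the shut fingertips about 27 mm behind the reported TCP (nominally 11 mm ahead of it). So my grip only pinched the crown of the handle. I back off upwards and relocate the portafilter.

>>> send_rows(
  rows=[
    [0,0,0,20,0,0,0],
    [0,0,0,30,0,0,0],
    [0,-5,-10,35,0,0,0],
    [70,-10,-20,30,0,0,0],
    [70,-10,-20,10,0,0,0],
  ],
)

```text
clock: 6.15
position: [0.49, 0.1664, 0.2433]
eef_rot: [0.51, 0.86, 0.0, -0.002]
ft_force: [-0.4, -0.5, -0.6]
grip_width: 0.028
```

```bash
python3 w.py; python3 - <<'E'
from h import *
im,d,c,P=snap('wrist'); np.savez('wr.npz',im=im,d=d,P=P); im2,d2,c2,P2=snap('top'); np.savez('top2.npz',im=im2,d=d2,P=P2)
a=im[100:400,120:520]; b=cv2.resize(im2[110:230,180:320],None,fx=2.8,fy=2.8,interpolation=cv2.INTER_CUBIC)
h=max(a.shape[0],b.shape[0]);o=np.zeros((h,a.shape[1]+b.shape[1],3),np.uint8);o[:a.shape[0],:a.shape[1]]=a;o[:b.shape[0],a.shape[1]:]=b
print(o.shape);cv2.imwrite('pics/w5.png',o[...,::-1])
E
python3 loc.py
```

```text
6.15 [0.49   0.1664 0.2433] jaw yaw 118.61 toolz [-0.002  0.002 -1.   ] [-0.34  0.32 -0.12  1.84  0.04  0.99  1.59] [-0.4 -0.5 -0.6] 0.02799325684480557
(336, 792, 3)
top [259 177  14  40 405] [0.4816 0.2605 0.1339] axis [1.    0.018 0.014] yaw 1.0 pitch 0.8 z [0.124 0.139] ends [0.438 0.26  0.133] [0.532 0.261 0.135]
scene [ 279  147   69   63 1730] [0.5014 0.1012 0.121 ] axis [0.915 0.237 0.327] yaw 14.5 pitch 19.1 z [0.072 0.216] ends [0.419 0.08  0.091] [0.593 0.125 0.154]
wrist [  83   50  195  248 7622] [0.5092 0.1001 0.2109] axis [0.069 0.026 0.997] yaw 20.6 pitch 85.8 z [0.087 0.299] ends [0.5   0.097 0.075] [0.515 0.102 0.3  ]
```

View pics/w5.png

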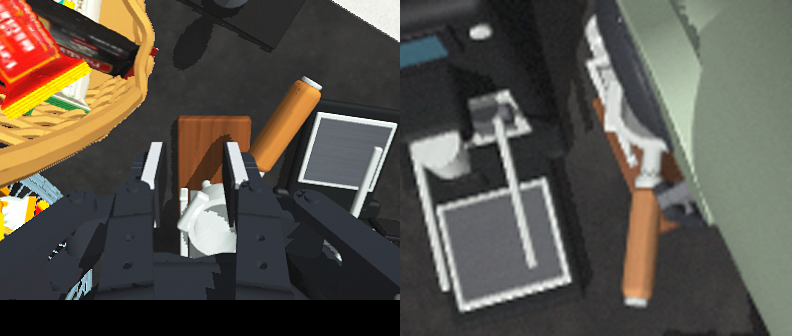

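The picture shows the portafilter still level on the hook but yawed to about 1°, with its handle clear on the fork side. I realign above it.

>>> send_rows(
  rows=[
    [70,2,19,-5,0,0,-0.1],
    [70,2,19,-10,0,0,-0.1],
    [70,2,19,-10,0,0,-0.1],
    [70,2,19,-5,0,0,-0.1],
    [70,1,19,0,0,0,-0.08],
  ],
)

```text
clock: 6.9
position: [0.4985, 0.2656, 0.2051]
eef_rot: [0.706, 0.708, -0.003, -0.004]
ft_force: [-0.0, -0.5, 0.3]
grip_width: 0.0699
```

```bash
cat >> w.py <<'E'
E
cat > prof.py <<'E'
from h import *
import sys
im,d,c,P=snap('wrist');X=np.array(c['tool_from_camera']);W=cloud(d,c,X);s=manip.state()
hsv=cv2.cvtColor(im,cv2.COLOR_RGB2HSV); m=(hsv[...,0]<20)&(hsv[...,1]>100)
top=float(sys.argv[1]) if len(sys.argv)>1 else .138
zt=s['position'][2]-top
m&=(W[...,2]>zt-.012)&(W[...,2]<zt+.02)&(abs(W[...,0])<.05)
n,lab,st,_=cv2.connectedComponentsWithStats(m.astype(np.uint8)); i=1+st[1:,4].argmax(); p=W[lab==i]
print('bbox',st[i],'tool mean',p.mean(0).round(4),'y',np.percentile(p[:,1],[1,99]).round(4),'w',np.ptp(p[:,0]).round(4),'z',np.percentile(p[:,2],[3,97]).round(4))
q=p[:,:2]-p[:,:2].mean(0);vt=np.linalg.svd(q,full_matrices=False)[2];a=vt[0]*np.sign(vt[0][1]);print('yaw err in tool (deg, + = toward tool x)',np.degrees(np.arctan2(a[0],a[1])))
ys=np.arange(p[:,1].min()+.012,p[:,1].max()-.008,.004); g=[(y,np.percentile(p[abs(p[:,1]-y)<.002,2],8)) for y in ys if (abs(p[:,1]-y)<.002).sum()>8]
g=np.array(g);k=np.polyfit(g[:,0],g[:,1],1);print('droop deg',np.degrees(np.arctan(k[0])).round(2),'top z at y0',k[1].round(4))
M=R.from_quat(s['eef_rot']).as_matrix(); ax=M@np.r_[a*1.0,k[0]];ax/=np.linalg.norm(ax);print('pf x world',ax.round(4),'yaw',np.degrees(np.arctan2(ax[1],ax[0])).round(2),'pitch',np.degrees(np.arcsin(ax[2])).round(2))
f=M@np.r_[p[:,:2].mean(0),k[1]]+s['position'];print('handle centre top world',f.round(4))
E
python3 w.py; python3 prof.py
```

```text
6.9 [0.4985 0.2656 0.2051] jaw yaw 90.11 toolz [-0.009  0.001 -1.   ] [-0.56  0.44 -0.04  1.76  0.01  0.95  0.97] [-0.  -0.5  0.3] 0.06985808065775113
bbox [ 293  123   34  120 3774] tool mean [-0.0033 -0.0158  0.0698] y [-0.0596  0.0332] w 0.0261 z [0.067  0.0757]
yaw err in tool (deg, + = toward tool x) -0.4808949088221826
droop deg -0.59 top z at y0 0.0673
pf x world [ 1.0e+00 -8.5e-03  7.0e-04] yaw -0.49 pitch 0.04
handle centre top world [0.4814 0.2662 0.1379]
```

```bash
python3 w.py; python3 prof.py
```

```text
6.95 [0.4979 0.2693 0.2051] jaw yaw 89.99 toolz [-0.01   0.003 -1.   ] [-0.56  0.44 -0.04  1.76  0.01  0.95  0.96] [-4.2  3.2 -0.8] 0.06986370505326321
bbox [ 288  123   34  121 3773] tool mean [-0.0071 -0.0153  0.0697] y [-0.0589  0.0339] w 0.0262 z [0.067  0.0757]
yaw err in tool (deg, + = toward tool x) -0.43206243892098356
droop deg -0.48 top z at y0 0.0672
pf x world [ 1.e+00 -9.e-04 -9.e-04] yaw -0.05 pitch -0.05
handle centre top world [0.4821 0.2606 0.1382]
```

>>> send_rows(
  rows=[
    [70,0,-7,-20,-0.003,-0.01,0],
    [70,0,0,-35,0,0,0],
    [70,0,0,-30,0,0,0],
    [70,0,0,-20,0,0,0],
    [70,0,0,-8,0,0,0],
  ],
)

```text
clock: 7.5
position: [0.4972, 0.2624, 0.0864]
eef_rot: [0.701, 0.713, -0.0, 0.0]
ft_force: [0.0, -0.0, -0.0]
grip_width: 0.0701
```

```bash
python3 prof.py; python3 w.py;  python3 - <<'E'
from h import *
im,d,c,P=snap('wrist');W=cloud(d,c,np.array(c['tool_from_camera']))
p=W[230:330].reshape(-1,3)
for sg in(-1,1):
  k=(abs(p[:,1]+.0115)<.003)&(sg*p[:,0]>.03)&(sg*p[:,0]<.05)&(p[:,2]<.03);print('finger tip z',np.sort(p[k,2])[-8:].round(4),'inner x',np.abs(p[k,0]).min())
E
```

```text
bbox [  283   145    66   213 11601] tool mean [-0.0004 -0.0166 -0.0492] y [-0.0588  0.0325] w 0.0277 z [-0.0517 -0.043 ]
yaw err in tool (deg, + = toward tool x) -1.0501632388595679
droop deg 0.07 top z at y0 -0.0513
pf x world [ 1.     -0.0025 -0.0019] yaw -0.14 pitch -0.11
handle centre top world [0.4805 0.2617 0.1373]
7.55 [0.497  0.2623 0.0859] jaw yaw 90.91 toolz [-0.001 -0.002 -1.   ] [-0.56  0.59 -0.04  1.87  0.04  0.68  0.96] [-1.2 -1.1 -1.3] 0.06991452471610088
finger tip z [-0.0322 -0.0322 -0.0319 -0.0318 -0.0311 -0.031  -0.0308 -0.0307] inner x 0.030157657945591755
finger tip z [-0.0324 -0.0322 -0.0322 -0.0322 -0.0311 -0.0311 -0.0307 -0.0307] inner x 0.030474950069426424
```

>>> send_rows(
  rows=[
    [70,0,-0.5,-6,0,0,-0.016],
    [70,0,0,-4,0,0,0],
    [35,0,0,0,0,0,0],
    [20,0,0,0,0,0,0],
    [10,0,0,0,0,0,0],
  ],
  squeeze=100,
)

```text
clock: 8.1
position: [0.4993, 0.263, 0.0798]
eef_rot: [0.708, 0.707, 0.002, 0.001]
ft_force: [-1.1, 0.3, -0.3]
grip_width: 0.0268
```

>>> send_rows(
  rows=[
    [5,0,0,0,0,0,0],
    [5,0,0,0,0,0,0],
    [5,0,0,0,0,0,0],
  ],
)

```text
clock: 8.4
position: [0.4994, 0.2625, 0.0803]
eef_rot: [0.708, 0.706, 0.002, 0.001]
ft_force: [0.1, -0.3, -1.6]
grip_width: 0.0247
```

```bash
python3 w.py;python3 prof.py; python3 w.py
```

```text
8.4 [0.4994 0.2625 0.0803] jaw yaw 89.87 toolz [ 0.005  0.001 -1.   ] [-0.56  0.6  -0.04  1.87  0.04  0.67  0.95] [ 0.1 -0.3 -1.6] 0.024722165346853876
bbox [  282   143    69   215 12550] tool mean [ 0.0003 -0.0204 -0.0556] y [-0.0607  0.0262] w 0.0273 z [-0.058  -0.0496]
yaw err in tool (deg, + = toward tool x) -0.5015937305983537
droop deg 0.31 top z at y0 -0.0576
pf x world [ 9.999e-01 -1.100e-02 -9.000e-04] yaw -0.63 pitch -0.05
handle centre top world [0.4787 0.2628 0.1377]
8.45 [0.4994 0.2625 0.0802] jaw yaw 89.87 toolz [ 0.005  0.001 -1.   ] [-0.56  0.6  -0.04  1.87  0.04  0.67  0.95] [ 0.4 -0.8 -2. ] 0.02478850092211954
```

Grip width is now 24.8 mm, so this is a real grip. I lift gently.

>>> send_rows(
  rows=[
    [5,0,0,3,0,0,0],
    [5,0,0,5,0,0,0],
    [5,0,0,6,0,0,0],
    [5,0,0,8,0,0,0],
    [5,0,0,8,0,0,0],
  ],
)

```text
clock: 8.95
position: [0.4984, 0.262, 0.1115]
eef_rot: [0.708, 0.706, 0.001, 0.001]
ft_force: [0.3, -1.3, -2.1]
grip_width: 0.0246
```

```bash
python3 w.py;python3 prof.py .168; python3 w.py
```

```text
8.95 [0.4984 0.262  0.1115] jaw yaw 89.87 toolz [ 0.002 -0.    -1.   ] [-0.56  0.55 -0.04  1.86  0.03  0.73  0.95] [ 0.3 -1.3 -2.1] 0.02458437927641206
bbox [  282   143    69   215 12412] tool mean [ 0.0002 -0.0202 -0.0556] y [-0.0606  0.0263] w 0.0273 z [-0.0581 -0.0497]
yaw err in tool (deg, + = toward tool x) -0.49601313882032444
droop deg 0.48 top z at y0 -0.0576
pf x world [ 0.9999 -0.0108 -0.0047] yaw -0.62 pitch -0.27
handle centre top world [0.4785 0.2626 0.1703]
9.0 [0.499  0.2623 0.1128] jaw yaw 89.88 toolz [ 0.004  0.001 -1.   ] [-0.56  0.55 -0.04  1.85  0.03  0.73  0.95] [ 1.5  0.4 -1.6] 0.02504987814889011
```

>>> send_rows(
  rows=[
    [5,0,0,12,0,0,0],
    [5,0,0,16,0,0,0],
    [5,0,0,16,0,0,0],
    [5,-10,0,6,0,0,0],
    [5,-20,2,0,0,0,0],
  ],
)

```text
clock: 9.5
position: [0.4693, 0.2646, 0.1679]
eef_rot: [0.708, 0.706, 0.003, 0.001]
ft_force: [0.0, 0.9, -4.2]
grip_width: 0.0249
```

>>> send_rows(
  rows=[
    [5,-25,8,0,0,0,0.03],
    [5,-25,15,0,0,0,0.06],
    [5,-25,18,0,0,0,0.07],
    [5,-25,18,0,0,0,0.07],
    [5,-20,14,0,0,0,0.06],
  ],
)

```text
clock: 10.0
position: [0.3415, 0.337, 0.1693]
eef_rot: [0.596, 0.803, 0.003, 0.001]
ft_force: [0.9, -0.1, -4.2]
grip_width: 0.0248
```

>>> send_rows(
  rows=[
    [5,-12,8,0,0,0,0.04],
    [5,-3,3,0,0,0,0.01],
    [5,0,0,0,0,0,0],
  ],
)

```text
clock: 10.3
position: [0.3227, 0.3494, 0.1699]
eef_rot: [0.572, 0.82, 0.003, 0.001]
ft_force: [-0.1, -0.1, -3.2]
grip_width: 0.0249
```

```bash
python3 w.py; python3 prof.py .222; python3 w.py; python3 - <<'E'
from h import *
im,d,c,P=snap('wrist'); cv2.imwrite('pics/w6.png',im[...,::-1]); np.savez('w6.npz',d=d,P=P,im=im)
im,d,c,P=snap('top');np.savez('t6.npz',d=d,P=P,im=im)
cv2.imwrite('pics/t6.png',cv2.resize(im[90:250,120:320],None,fx=4,fy=4,interpolation=cv2.INTER_CUBIC)[:600,:,::-1])
E
```

```text
10.3 [0.3227 0.3494 0.1699] jaw yaw 110.16 toolz [ 0.005  0.005 -1.   ] [-0.81  0.35 -0.17  2.03  0.09  0.77  0.89] [-0.1 -0.1 -3.2] 0.024928718669173993
bbox [  282   143    68   215 13072] tool mean [ 0.0003 -0.0221 -0.0556] y [-0.061   0.0262] w 0.028 z [-0.0581 -0.0499]
yaw err in tool (deg, + = toward tool x) -0.64824675704104
droop deg 0.47 top z at y0 -0.0576
pf x world [ 0.9429  0.333  -0.0016] yaw 19.45 pitch -0.09
handle centre top world [0.3019 0.3414 0.2273]
10.35 [0.3231 0.3491 0.1698] jaw yaw 110.1 toolz [ 0.005  0.005 -1.   ] [-0.81  0.35 -0.17  2.03  0.09  0.77  0.89] [ 0.2 -0.6 -3.3] 0.024907545696988356
```

View pics/t6.png

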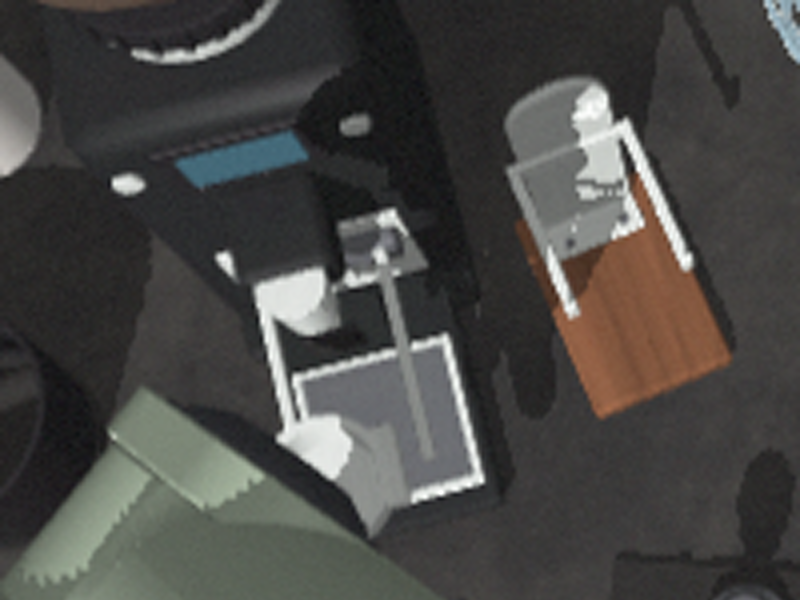

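The top view shows the portafilter head at crop (320,450) just in front of the fork, and the right prong tip unmoved at crop (428,455). I fit the rim circle for its actual origin.

```bash
python3 - <<'E'
from h import *
from scipy.optimize import least_squares
F=np.array([.50206,.40601]);a=np.array([.94583,.32468]);n=np.array([-a[1],a[0]])
z=np.load('t6.npz');c=vision.calibration('top');W=cloud(z['d'],c,z['P'])
Z=W[...,2]
m=(Z>.205)&(Z<.25)&(z['im'].min(2)>110); m[:180]=0;m[:,:180]=0;m[:,225:]=0; m[225:]=0
v,u=np.nonzero(m);print(m.sum(),u.min(),u.max(),v.min(),v.max(),np.percentile(Z[m],[5,50,95]))
p=W[m][:,:2]
# outer front boundary: for angles ahead
s=manip.state();T=np.array(s['position'][:2]); o=T+.098*a; print('pred origin',o)
G=np.c_[(p-o)@a,(p-o)@n]; print('x max',np.sort(G[:,0])[-6:].round(4),'y max',np.sort(G[:,1])[-6:].round(4),'y min',np.sort(G[:,1])[:4].round(4))
for y in np.arange(-.03,.045,.01):
  k=abs(G[:,1]-y)<.004
  if k.any(): print(y.round(3),'front edge',G[k,0].max().round(4),'implied centre',(G[k,0].max()-np.sqrt(max(0,.036**2-y*y))).round(4), Z[m][k].max().round(3))
# wrist: prong tips
z=np.load('w6.npz');c=vision.calibration('wrist');W=cloud(z['d'],c,z['P']);Z=W[...,2]
m=(Z>.128)&(Z<.145)&(z['im'].min(2)>100);G=np.stack([(W[...,:2]-F)@a,(W[...,:2]-F)@n],-1)
k=m&(abs(G[...,0])<.09)&(abs(G[...,1])<.06)
g=G[k];print('wrist prong pts',k.sum())
for sg in(-1,1):
  q=g[(sg*g[:,1]>.02)]
  if len(q): print(sg,len(q),'x',q[:,0].min().round(4),q[:,0].max().round(4),'y',np.percentile(q[:,1],[2,50,98]).round(4))
E
```

```text
465 189 222 194 222 [0.2057705  0.23085013 0.23611429]
pred origin [0.41637919 0.38054937]
x max [0.0385 0.0386 0.039  0.039  0.04   0.04  ] y max [0.0165 0.0171 0.0172 0.0177 0.0195 0.0205] y min [-0.0413 -0.0411 -0.0411 -0.041 ]
-0.03 front edge 0.0264 implied centre 0.0065 0.238
-0.02 front edge 0.0335 implied centre 0.0036 0.238
-0.01 front edge 0.0385 implied centre 0.0039 0.236
0.0 front edge 0.04 implied centre 0.004 0.237
0.01 front edge 0.0386 implied centre 0.004 0.237
0.02 front edge 0.036 implied centre 0.0061 0.236
wrist prong pts 0
```

>>> send_rows(
  rows=[
    [5,1.2,-3.5,-10,-0.005,0.005,-0.009],
    [5,11.4,3.9,-12,0,0,0],
    [5,11.4,3.9,-12,0,0,0],
    [5,14.2,4.9,-12,0,0,0],
    [5,14.2,4.9,-9,0,0,0],
  ],
)

```text
clock: 10.95
position: [0.3801, 0.3592, 0.1108]
eef_rot: [0.581, 0.814, -0.001, 0.001]
ft_force: [-1.8, -0.3, -1.6]
grip_width: 0.0249
```

>>> send_rows(
  rows=[
    [5,0,0,0,0,0,0],
    [5,0,0,0,0,0,0],
  ],
)

```text
clock: 11.15
position: [0.3828, 0.3591, 0.1092]
eef_rot: [0.582, 0.813, -0.001, 0.001]
ft_force: [-6.2, 2.0, 10.0]
grip_width: 0.0247
```

```bash
cat > ff.py <<'E'
from h import *
F=np.array([.50206,.40601]);a=np.array([.94583,.32468]);n=np.array([-a[1],a[0]])
s=manip.state();M=R.from_quat(s['eef_rot']).as_matrix()
y=np.degrees(np.arctan2(M[1,0],M[0,0]))-90-.65; ax=np.array([np.cos(np.radians(y)),np.sin(np.radians(y))])
o=s['position'][:2]+.101*ax-F
print(round(s['clock'],2),'fork frame mm x %.1f y %.1f z %.1f yawerr %.2f'%(1e3*o@a,1e3*o@n,1e3*(s['position'][2]+.0552-.135),y-18.93),'toolz',M[:,2].round(3),'F along/side/z',(s['ft_force'][:2]@a).round(1),(s['ft_force'][:2]@n).round(1),s['ft_force'][2].round(1),'tq',s['torque'].round(2),'w',s['grip_width'].round(4))
E
python3 ff.py; python3 - <<'E'
from h import *
im,d,c,P=snap('top');np.savez('t7.npz',d=d,P=P,im=im)
a=cv2.resize(im[110:240,150:290],None,fx=4,fy=4,interpolation=cv2.INTER_CUBIC)
cv2.imwrite('pics/t7.png',a[...,::-1])
E
python3 ff.py
```

```text
Traceback (most recent call last):
  File "ff.py", line 6, in <module>
    print(round(s['clock'],2),'fork frame mm x %.1f y %.1f z %.1f yawerr %.2f'%(1e3*o@a,1e3*o@n,1e3*(s['position'][2]+.0552-.135),y-18.93),'toolz',M[:,2].round(3),'F along/side/z',(s['ft_force'][:2]@a).round(1),(s['ft_force'][:2]@n).round(1),s['ft_force'][2].round(1),'tq',s['torque'].round(2),'w',s['grip_width'].round(4))
                                                                                                                                                                                                                                                                                                          ^^^^^^^^^^^^^^^^^^^^^
AttributeError: 'float' object has no attribute 'round'
Traceback (most recent call last):
  File "ff.py", line 6, in <module>
    print(round(s['clock'],2),'fork frame mm x %.1f y %.1f z %.1f yawerr %.2f'%(1e3*o@a,1e3*o@n,1e3*(s['position'][2]+.0552-.135),y-18.93),'toolz',M[:,2].round(3),'F along/side/z',(s['ft_force'][:2]@a).round(1),(s['ft_force'][:2]@n).round(1),s['ft_force'][2].round(1),'tq',s['torque'].round(2),'w',s['grip_width'].round(4))
                                                                                                                                                                                                                                                                                                          ^^^^^^^^^^^^^^^^^^^^^
AttributeError: 'float' object has no attribute 'round'
```

View pics/t7.png

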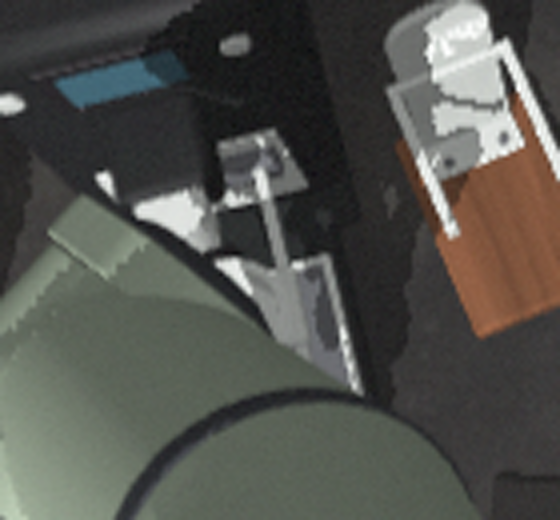

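The top view is mostly hidden by the arm; the right prong shows at (270,220). The last force reading shows about 10 N upward, so I check the state.

```bash
sed -i "s/s\['grip_width'\].round(4)/s['grip_width']/" ff.py; python3 ff.py; python3 prof.py .166; python3 ff.py; python3 - <<'E'
from h import *
s=manip.state();print(s['joint_positions'].round(3))
z=np.load('t7.npz');c=vision.calibration('top');W=cloud(z['d'],c,z['P']);Z=W[...,2]
F=np.array([.50206,.40601]);a=np.array([.94583,.32468]);n=np.array([-a[1],a[0]])
G=np.stack([(W[...,:2]-F)@a,(W[...,:2]-F)@n],-1)
k=(Z>.06)&(Z<.2)&(G[...,0]<.05)&(G[...,0]>-.1)&(abs(G[...,1])<.06)&(z['im'].min(2)>70)
v,u=np.nonzero(k)
for i in range(0,len(u),max(1,len(u)//45)): print(u[i],v[i],(1e3*G[v[i],u[i]]).round(0),(1e3*Z[v[i],u[i]]).round(0))
E
```

```text
11.2 fork frame mm x -27.0 y -7.1 z 29.5 yawerr -0.81 toolz [ 0.001 -0.002 -1.   ] F along/side/z -0.0 1.5 7.1 tq [ 0.37 -0.76  0.22] w 0.02525529494392803
bbox [  282   143    69   215 13119] tool mean [ 0.0003 -0.0222 -0.0553] y [-0.061   0.0259] w 0.0274 z [-0.0578 -0.0494]
yaw err in tool (deg, + = toward tool x) -0.6673328911523208
droop deg -0.33 top z at y0 -0.0576
pf x world [0.9504 0.3108 0.0071] yaw 18.11 pitch 0.41
handle centre top world [0.3617 0.3524 0.1671]
11.25 fork frame mm x -26.9 y -7.1 z 29.8 yawerr -0.80 toolz [ 0.002 -0.002 -1.   ] F along/side/z 0.8 1.1 5.0 tq [ 0.27 -0.7   0.2 ] w 0.02526335170552046
[-0.762  0.508 -0.141  1.949  0.112  0.691  0.926]
215 162 [ 50. -32.] 136.0
218 163 [ 45. -39.] 136.0
219 165 [ 41. -40.] 132.0
218 167 [ 35. -37.] 135.0
202 169 [ 17. -10.] 199.0
202 170 [15. -9.] 196.0
200 171 [14. -5.] 198.0
220 171 [ 24. -39.] 136.0
220 172 [ 21. -39.] 137.0
205 174 [22. -5.] 146.0
219 174 [ 17. -36.] 136.0
207 175 [  9. -14.] 174.0
221 175 [ 14. -40.] 135.0
210 176 [  5. -20.] 175.0
221 176 [ 12. -39.] 134.0
211 177 [  2. -22.] 173.0
220 17
[... 203 characters left out ...]
11 181 [  1. -16.] 148.0
218 181 [-12. -36.] 174.0
211 182 [  0. -14.] 144.0
218 182 [-14. -35.] 173.0
212 183 [ -4. -17.] 147.0
219 183 [-18. -37.] 178.0
214 184 [ -7. -21.] 146.0
221 184 [-21. -41.] 176.0
217 185 [-12. -27.] 147.0
224 185 [-24. -47.] 173.0
219 186 [-22. -34.] 169.0
215 187 [-15. -21.] 146.0
222 187 [-28. -42.] 174.0
219 188 [-20. -30.] 148.0
216 189 [-20. -22.] 145.0
223 189 [-34. -43.] 176.0
220 190 [-34. -36.] 176.0
217 191 [-27. -24.] 149.0
224 191 [-38. -44.] 173.0
222 192 [-40. -39.] 174.0
220 193 [-41. -34.] 173.0
218 194 [-34. -25.] 147.0
225 194 [-46. -45.] 174.0
223 195 [-47. -40.] 174.0
223 196 [-49. -39.] 172.0
226 197 [-42. -39.] 133.0
227 199 [-47. -41.] 134.0
```

>>> send_rows(
  rows=[
    [5,0,0,7,0,0,0],
    [5,-4.6,4.2,0,0,0,0.014],
    [5,0,0,0,0,0,0],
  ],
)

```text
clock: 11.55
position: [0.3778, 0.3619, 0.1167]
eef_rot: [0.577, 0.817, -0.001, 0.001]
ft_force: [-0.2, 0.0, -3.6]
grip_width: 0.0251
```

```bash
python3 ff.py; python3 prof.py .173; python3 ff.py; python3 - <<'E'
from h import *
from scipy.ndimage import median_filter
F=np.array([.50206,.40601]);a=np.array([.94583,.32468]);n=np.array([-a[1],a[0]])
im,d,c,P=snap('top');W=cloud(d,c,P);Z=W[...,2];G=np.stack([(W[...,:2]-F)@a,(W[...,:2]-F)@n],-1)
k=(Z>.17)&(Z<.19)&(G[...,1]<-.03)&(G[...,1]>-.06)&(G[...,0]>-.08)&(G[...,0]<.03)&(im.min(2)>60)
g=G[k];print('right lug',k.sum(),'x',np.percentile(g[:,0],[2,98]).round(4),'y min',np.percentile(g[:,1],[1,5,10]).round(4),'z',np.median(Z[k]))
k=(Z>.130)&(Z<.141)&(G[...,1]<-.028)&(G[...,1]>-.06)&(G[...,0]>-.08)&(G[...,0]<.03)&(im.min(2)>60)
g=G[k];print('right prong',k.sum(),'x',np.percentile(g[:,0],[2,98]).round(4),'y',np.percentile(g[:,1],[3,50,97]).round(4))
E
```

```text
11.55 fork frame mm x -30.9 y -1.6 z 36.9 yawerr -0.10 toolz [ 0.001 -0.003 -1.   ] F along/side/z -0.2 0.1 -3.6 tq [-0.09  0.26  0.01] w 0.0251028835801165
bbox [  282   143    69   215 13109] tool mean [ 0.0003 -0.0222 -0.0556] y [-0.061   0.0262] w 0.0276 z [-0.0581 -0.0497]
yaw err in tool (deg, + = toward tool x) -0.7005964831695497
droop deg 0.42 top z at y0 -0.0576
pf x world [ 0.9471  0.321  -0.0072] yaw 18.72 pitch -0.41
handle centre top world [0.3571 0.3546 0.1743]
11.6 fork frame mm x -30.6 y -2.1 z 36.9 yawerr -0.16 toolz [ 0.001 -0.003 -1.   ] F along/side/z -0.3 -0.8 -2.9 tq [-0.11  0.29 -0.01] w 0.024978100567173506
right lug 126 x [-0.0518 -0.008 ] y min [-0.0441 -0.0437 -0.0431] z 0.18042088552343727
right prong 80 x [-0.0588  0.0292] y [-0.0412 -0.0388 -0.0334]
```

>>> send_rows(
  rows=[
    [5,-0.6,2,0,0.003,-0.002,0.002],
    [5,0,0,-6,0,0,0],
    [5,0,0,-8,0,0,0],
    [5,0,0,-8,0,0,0],
    [5,0,0,-5,0,0,0],
  ],
)

```text
clock: 12.15
position: [0.3777, 0.3632, 0.0872]
eef_rot: [0.577, 0.817, 0.001, 0.002]
ft_force: [-0.3, 0.1, -3.5]
grip_width: 0.0247
```

```bash
python3 ff.py; python3 prof.py .145; python3 ff.py
```

```text
12.15 fork frame mm x -30.5 y -0.3 z 7.4 yawerr -0.08 toolz [ 0.003 -0.001 -1.   ] F along/side/z -0.2 0.2 -3.5 tq [-0.13  0.33  0.01] w 0.024733170583432083
bbox [  282   143    69   215 13107] tool mean [ 0.0003 -0.0222 -0.0556] y [-0.061   0.0263] w 0.0273 z [-0.0581 -0.0498]
yaw err in tool (deg, + = toward tool x) -0.7193225576664756
droop deg 0.45 top z at y0 -0.0576
pf x world [ 0.9467  0.322  -0.0057] yaw 18.79 pitch -0.33
handle centre top world [0.3562 0.3558 0.1441]
12.2 fork frame mm x -30.9 y -0.5 z 6.7 yawerr -0.07 toolz [ 0.003 -0.001 -1.   ] F along/side/z -0.8 -0.4 -4.5 tq [-0.12  0.33 -0.01] w 0.0249283870817868
```

>>> send_rows(
  rows=[
    [5,0,0,-3,0,0,0],
    [5,0,0,-2,0,0,0],
    [5,0,0,-1.5,0,0,0],
    [5,0,0,0,0,0,0],
  ],
)

```text
clock: 12.6
position: [0.3776, 0.3631, 0.0797]
eef_rot: [0.577, 0.817, 0.0, 0.001]
ft_force: [-3.8, -2.6, 5.2]
grip_width: 0.0249
```

```bash
python3 ff.py
```

```text
12.6 fork frame mm x -30.7 y -0.4 z -0.1 yawerr -0.08 toolz [ 0.003 -0.001 -1.   ] F along/side/z -4.5 -1.2 5.2 tq [-0.18  0.31 -0.08] w 0.02490141118834404
```

>>> send_rows(
  rows=[
    [5,4.7,1.6,0.3,0,0,0],
    [5,5.7,1.95,0,0,0,0],
    [5,5.7,1.95,0,0,0,0],
    [5,0,0,0,0,0,0],
  ],
)

```text
clock: 13.0
position: [0.3941, 0.3691, 0.0804]
eef_rot: [0.577, 0.817, 0.0, 0.001]
ft_force: [-3.7, 0.7, 0.1]
grip_width: 0.025
```

```bash
python3 ff.py
```

```text
13.0 fork frame mm x -13.1 y 0.1 z 0.6 yawerr -0.04 toolz [ 0.002 -0.001 -1.   ] F along/side/z -3.3 1.8 0.1 tq [0.11 0.74 0.06] w 0.0249660531816267
```

>>> send_rows(
  rows=[
    [5,4.7,1.6,0,0,0,0],
    [5,2,0.7,0,0,0,0],
    [5,0,0,0,0,0,0],
  ],
)

```text
clock: 13.3
position: [0.3987, 0.3708, 0.08]
eef_rot: [0.577, 0.817, -0.002, 0.0]
ft_force: [-4.5, -3.1, 5.6]
grip_width: 0.0251
```

```bash
python3 ff.py
```

```text
13.3 fork frame mm x -8.2 y 0.3 z 0.2 yawerr 0.00 toolz [-0.002 -0.003 -1.   ] F along/side/z -5.2 -1.5 5.6 tq [ 0.14  0.4  -0.08] w 0.02509987714355391
```

>>> send_rows(
  rows=[
    [5,4.7,1.5,0,0,0,0],
    [5,2.8,0.9,0,0,0,0],
    [5,0,0,0,0,0,0],
  ],
)

```text
clock: 13.6
position: [0.4034, 0.372, 0.08]
eef_rot: [0.576, 0.817, -0.005, -0.001]
ft_force: [-3.5, -4.2, 5.8]
grip_width: 0.025
```

```bash
python3 ff.py; python3 prof.py .138; python3 ff.py
```

```text
13.6 fork frame mm x -3.4 y -0.2 z 0.2 yawerr 0.02 toolz [-0.007 -0.007 -1.   ] F along/side/z -4.7 -2.9 5.8 tq [-0.39  0.1  -0.55] w 0.024995066473786243
bbox [  281   142    70   216 13153] tool mean [ 0.0002 -0.0223 -0.0553] y [-0.0612  0.0258] w 0.0275 z [-0.0578 -0.0494]
yaw err in tool (deg, + = toward tool x) -0.5372120145898336
droop deg -0.59 top z at y0 -0.0576
pf x world [0.9452 0.3265 0.0015] yaw 19.06 pitch 0.08
handle centre top world [0.3827 0.365  0.1378]
13.65 fork frame mm x -3.4 y -0.2 z 0.2 yawerr 0.01 toolz [-0.007 -0.007 -1.   ] F along/side/z -7.4 -1.6 5.7 tq [-0.49  0.92 -0.45] w 0.025036803153122872
```

>>> send_rows(
  rows=[
    [5,2.8,1,0.2,0,0,0],
    [5,2.8,1,0,0,0,0],
    [5,0,0,0,0,0,0],
  ],
)

```text
clock: 13.95
position: [0.4034, 0.3712, 0.0795]
eef_rot: [0.576, 0.817, -0.011, -0.003]
ft_force: [-2.2, -3.3, 8.3]
grip_width: 0.0249
```

```bash
python3 ff.py
```

```text
13.95 fork frame mm x -3.6 y -0.8 z -0.3 yawerr 0.03 toolz [-0.017 -0.014 -1.   ] F along/side/z -3.1 -2.4 8.3 tq [-0.03 -0.05 -0.39] w 0.024864043080536476
```

>>> send_rows(
  rows=[
    [5,5.7,2,0.5,0.014,-0.017,0],
    [5,4.7,1.8,0.3,0,0,0],
  ],
)

```text
clock: 14.15
position: [0.4047, 0.3715, 0.0782]
eef_rot: [0.575, 0.818, -0.008, -0.003]
ft_force: [-33.4, -13.4, 11.9]
grip_width: 0.0247
```

```bash
python3 ff.py; python3 w.py
```

```text
14.15 fork frame mm x -2.3 y -0.8 z -1.6 yawerr 0.19 toolz [-0.014 -0.01  -1.   ] F along/side/z -35.9 -1.8 11.9 tq [-1.88  5.33  0.08] w 0.024724435877457596
14.15 [0.4047 0.3715 0.0782] jaw yaw 109.77 toolz [-0.014 -0.01  -1.   ] [-0.74  0.6  -0.14  1.89  0.12  0.68  0.96] [-33.4 -13.4  11.9] 0.024724435877457596
```

At about 36 N along the push the portafilter is stopped, so the paddle must be home. I hold there with a gentle push.

>>> send_rows(
  rows=[
    [5,2.5,0.9,0.5,0.003,-0.004,0],
    [5,2,0.7,0.3,0,0,0],
    [5,2,0.7,0,0,0,0],
  ],
)

```text
clock: 14.45
position: [0.4044, 0.3709, 0.078]
eef_rot: [0.575, 0.818, -0.012, -0.005]
ft_force: [-21.0, -8.7, 16.8]
grip_width: 0.0249
```

```bash
python3 ff.py; python3 prof.py .138; python3 - <<'E'
from h import *
im,d,c,P=snap('scene'); np.savez('s8.npz',im=im,d=d,P=P)
cv2.imwrite('pics/s8.png',cv2.resize(im[150:310,150:350],None,fx=4,fy=3.75,interpolation=cv2.INTER_CUBIC)[...,::-1])
E
python3 ff.py
```

```text
14.45 fork frame mm x -2.7 y -1.1 z -1.8 yawerr 0.23 toolz [-0.022 -0.015 -1.   ] F along/side/z -22.7 -1.5 16.8 tq [-0.89  3.21 -0.62] w 0.024913561214571885
bbox [  281   140    68   218 13272] tool mean [ 0.0001 -0.0225 -0.0546] y [-0.0619  0.0247] w 0.0269 z [-0.0583 -0.0481]
yaw err in tool (deg, + = toward tool x) -0.177509538415973
droop deg -2.78 top z at y0 -0.0578
pf x world [0.9416 0.3359 0.0226] yaw 19.63 pitch 1.29
handle centre top world [0.3845 0.3643 0.1364]
14.55 fork frame mm x -2.7 y -1.1 z -1.7 yawerr 0.23 toolz [-0.022 -0.015 -1.   ] F along/side/z -22.3 -2.7 14.0 tq [-1.    3.19 -0.58] w 0.024969312421602018
```

>>> send_rows(
  rows=[
    [5,2,0.7,0.5,0,0,0],
    [5,2,0.7,0.5,0,0,0],
    [5,2,0.7,0.5,0,0,0],
  ],
)

```text
clock: 14.85
position: [0.4039, 0.3704, 0.0789]
eef_rot: [0.574, 0.818, -0.019, -0.007]
ft_force: [-13.8, -8.9, 2.7]
grip_width: 0.0249
```

```bash
python3 ff.py
```

```text
14.85 fork frame mm x -3.4 y -1.3 z -0.9 yawerr 0.31 toolz [-0.032 -0.022 -0.999] F along/side/z -16.0 -3.9 2.7 tq [-1.14  2.51 -0.31] w 0.02494949598783444
```

>>> send_rows(
  rows=[
    [5,-2.8,-1,0.5,0.004,-0.006,0],
    [5,-4.7,-1.5,0.5,0.005,-0.008,0],
    [5,-4.7,-1.5,0.3,0.005,-0.008,0],
    [5,-4.7,-1.5,0,0,0,0],
  ],
)

```text
clock: 15.25
position: [0.3853, 0.3635, 0.0791]
eef_rot: [0.575, 0.818, -0.008, -0.002]
ft_force: [0.4, -0.5, -3.4]
grip_width: 0.0251
```

```bash
python3 ff.py; python3 prof.py .138; python3 ff.py
```

```text
15.25 fork frame mm x -23.2 y -1.9 z -0.7 yawerr 0.26 toolz [-0.013 -0.011 -1.   ] F along/side/z 0.2 -0.6 -3.4 tq [-0.08  0.3   0.01] w 0.025104723800149897
bbox [  281   140    68   218 13321] tool mean [ 0.0001 -0.0226 -0.0546] y [-0.0621  0.0248] w 0.0269 z [-0.0583 -0.0482]
yaw err in tool (deg, + = toward tool x) -0.12109876878217236
droop deg -2.68 top z at y0 -0.0578
pf x world [0.9407 0.3378 0.0302] yaw 19.75 pitch 1.73
handle centre top world [0.3641 0.3564 0.1372]
15.3 fork frame mm x -23.9 y -1.8 z -0.7 yawerr 0.28 toolz [-0.014 -0.011 -1.   ] F along/side/z -1.0 1.2 -4.4 tq [-0.05  0.35 -0.03] w 0.025139503404356927
```

>>> send_rows(
  rows=[
    [5,-0.6,1.7,1,-0.005,0.014,-0.008],
    [5,0,0,0,-0.005,0.014,0],
    [5,0,0,-0.7,0,0,0],
    [5,0,0,0,0,0,0],
  ],
)

```text
clock: 15.7
position: [0.3854, 0.3661, 0.08]
eef_rot: [0.578, 0.816, -0.021, -0.012]
ft_force: [-1.2, 0.2, -0.6]
grip_width: 0.0249
```

```bash
python3 ff.py; python3 prof.py .138; python3 ff.py
```

```text
15.7 fork frame mm x -22.3 y -0.3 z 0.2 yawerr -0.23 toolz [-0.043 -0.02  -0.999] F along/side/z -1.0 0.5 -0.6 tq [-0.03  0.31  0.07] w 0.02485030072431675
bbox [  281   140    68   218 13306] tool mean [ 0.0001 -0.0226 -0.0546] y [-0.0621  0.0247] w 0.027 z [-0.0583 -0.0481]
yaw err in tool (deg, + = toward tool x) -0.0935416187516138
droop deg -2.75 top z at y0 -0.0578
pf x world [0.9441 0.3297 0.0011] yaw 19.25 pitch 0.06
handle centre top world [0.3666 0.3599 0.1388]
15.75 fork frame mm x -22.2 y -0.3 z 0.2 yawerr -0.24 toolz [-0.043 -0.02  -0.999] F along/side/z 0.2 0.9 -0.9 tq [0.18 0.05 0.02] w 0.02514064968810705
```

>>> send_rows(
  rows=[
    [5,0,0,-1,0,0,0],
    [20,0,0,0,0,0,0],
    [27,0,0,0,0,0,0],
    [32,0,0,0,0,0,0],
    [40,0,0,0,0,0,0],
  ],
  squeeze=20,
)

```text
clock: 16.25
position: [0.3861, 0.3666, 0.0795]
eef_rot: [0.578, 0.816, -0.02, -0.011]
ft_force: [-0.1, 0.1, -0.5]
grip_width: 0.0403
```

>>> send_rows(
  rows=[
    [60,0,0,0,0,0,0],
    [65,0,0,0,0,0,0],
    [65,0,0,0,0,0,0],
  ],
)

```text
clock: 16.55
position: [0.3862, 0.3666, 0.0795]
eef_rot: [0.578, 0.816, -0.019, -0.011]
ft_force: [-0.8, -1.6, 0.8]
grip_width: 0.0648
```

```bash
python3 ff.py; python3 prof.py .138; python3 w.py
```

```text
16.55 fork frame mm x -21.3 y -0.1 z -0.3 yawerr -0.24 toolz [-0.041 -0.019 -0.999] F along/side/z -1.3 -1.3 0.8 tq [-0.   -0.09  0.02] w 0.06478166861755837
bbox [  280   138    69   220 13523] tool mean [ 0.     -0.0232 -0.0552] y [-0.0629  0.0241] w 0.0261 z [-0.0588 -0.0488]
yaw err in tool (deg, + = toward tool x) -0.03526197122639696
droop deg -2.54 top z at y0 -0.0584
pf x world [ 9.438e-01  3.306e-01 -5.000e-04] yaw 19.3 pitch -0.03
handle centre top world [0.3667 0.3601 0.1389]
16.6 [0.3862 0.3666 0.0795] jaw yaw 109.34 toolz [-0.041 -0.019 -0.999] [-0.75  0.58 -0.15  1.91  0.1   0.7   0.95] [-0.1 -0.3  0.3] 0.06481195730403262
```

>>> send_rows(
  rows=[
    [65,0,0,15,0,0,0],
    [65,-1,0,25,0,0,0],
    [65,-2,0,35,0,0,0],
    [65,-5,-5,35,0,0,0],
    [65,-10,-20,35,0,0,0],
  ],
)

```text
clock: 17.1
position: [0.3658, 0.3406, 0.2247]
eef_rot: [0.577, 0.816, -0.023, -0.012]
ft_force: [0.0, -0.3, 0.7]
grip_width: 0.0647
```

>>> send_rows(
  rows=[
    [65,-5,-40,10,0,0,0],
    [65,0,-40,0,0,0,0],
    [65,5,-40,0,0,0,0],
    [65,5,-40,0,0,0,0],
    [65,0,0,0,0,0,0],
  ],
)

```text
clock: 17.6
position: [0.3701, 0.1751, 0.2403]
eef_rot: [0.577, 0.816, -0.019, -0.011]
ft_force: [0.6, 1.2, 0.3]
grip_width: 0.0648
```

```bash
python3 w.py; python3 - <<'E'
from h import *
import loc
loc.handle('top',.1,.16,(.25,.55,.28,.5))
F=np.array([.50206,.40601]);a=np.array([.94583,.32468]);n=np.array([-a[1],a[0]])
im,d,c,P=snap('top');W=cloud(d,c,P);Z=W[...,2];G=np.stack([(W[...,:2]-F)@a,(W[...,:2]-F)@n],-1)
k=(Z>.138)&(Z<.152)&(abs(G[...,1])<.05)&(G[...,0]>-.075)&(G[...,0]<.012)&(im.min(2)>60)
g=G[k];print('head',k.sum(),'x',np.percentile(g[:,0],[1,99]).round(4),'y',np.percentile(g[:,1],[1,99]).round(4),'z',np.percentile(Z[k],[10,50,90]).round(4))
k=(Z>.12)&(Z<.162)&(abs(G[...,1])<.02)&(G[...,0]>.012)&(G[...,0]<.045);g=G[k];print('paddle pts',k.sum(),np.percentile(g[:,0],[2,10,50]).round(4) if k.any() else '')
for nm,(u0,v0) in dict(tamper=(307,243),shaker=(377,245),cup=(421,260)).items(): print(nm,W[v0,u0])
cv2.imwrite('pics/t9.png',cv2.resize(im[100:280,160:440],None,fx=2.8,fy=2.8,interpolation=cv2.INTER_CUBIC)[...,::-1])
E
```

```text
17.6 [0.3701 0.1751 0.2403] jaw yaw 109.5 toolz [-0.04  -0.018 -0.999] [-0.48  0.17 -0.11  2.06  0.01  0.96  1.31] [0.6 1.2 0.3] 0.06476381477030237
top [210 220  19  40 455] [0.3734 0.36   0.1337] axis [ 0.943  0.333 -0.002] yaw 19.5 pitch -0.1 z [0.122 0.139] ends [0.33  0.345 0.134] [0.419 0.376 0.134]
head 401 x [-0.0549  0.0114] y [-0.0403  0.0419] z [0.1415 0.1447 0.1471]
paddle pts 103 [0.0134 0.0145 0.0204]
tamper [0.30355718 0.13694894 0.7220326 ]
shaker [ 0.3920501  -0.01365829  0.09578864]
cup [ 0.36921903 -0.13263689  0.04467769]
```

View pics/t9.png

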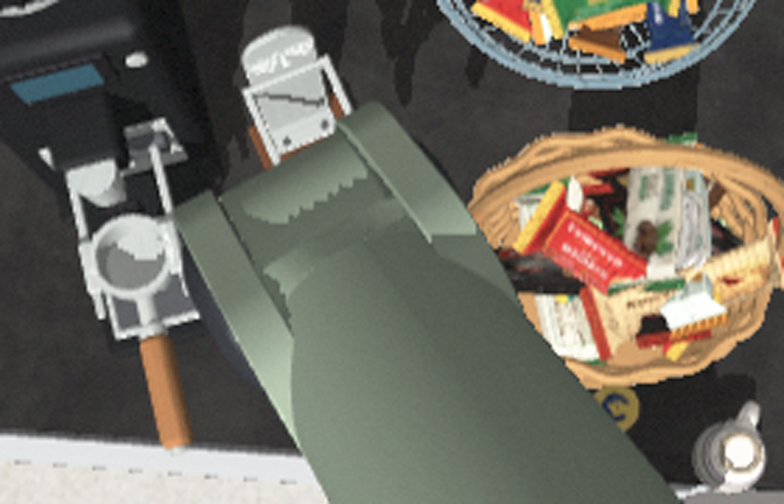

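The portafilter hangs straight in the fork at (130,255), with its rim clear of the paddle. The shaker and cup haven't moved. Handing in.

```bash
python3 -c "
from plant import manip
print(manip.close_job())"
```

```text
the job is handed in; nothing more can be done
None
```

I lifted the portafilter off the hook, hung it by its lugs in the grinder fork and pushed the paddle in. Then I eased it back, let go, and handed in at 17.7 s of the 51 s allowed.

**Push:** it met a hard stop at about 36 N and I held it there for about 0.7 s at 16–36 N. I took that stop to be the paddle fully home, because the paddle could not be seen at that moment. My position estimate read x = -2 to -3.5 mm there, against 0 expected. That fits the few millimetres of measuring error and a slight tool tilt.

**Last checks:**

| Quantity | Measured | Allowed |
|---|---|---|
| Distance in front of the fork point | 21–25 mm | 10–34 mm |
| Sideways offset | 1–2 mm | 8 mm |
| Direction off the fork's axis | about 0.6° | 7° |
| Tilt | about 0.1° | 5° |

- **Paddle:** the depth points give its face at x ≈ 20 mm (22 mm when out), and the wrist force along the fork fell to about zero after backing off, so I judge it out.
- **Gripper:** it is open and well clear of everything.
- **Other objects:** the shaker and cup read unmoved. The tamper was hidden by the arm in the last picture, so I did not check it, but the gripper did not go down near it.

**What went wrong or disagreed:**
- **First grasp failed:** the portafilter drooped when first lifted, then slipped out of the grip and turned about 27° on the hook. Nothing fell.
- **Gripper data:** the wrist depth image put the fingertips about 28–31 mm behind the reported TCP instead of 11 mm ahead, so I gripped about 36 mm lower the second time and it held.
- **First approach to the fork:** it was about 7 mm off sideways and touched the right prong lightly (about 10 N). I raised it, shifted it and lowered it again.

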